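# Lever the leaning table lamp up until its prop locks

### The arm

A 6-joint arm with a two-finger parallel gripper is mounted at the origin on the work surface. World frame = base frame: x ahead of the robot, y to its left, z up, the work surface at z = 0. Lengths are in m, angles in degrees, forces in N, time in s.
With the tool pointing down it reaches from about 0.3 to 0.75 m from the base axis. Payload 8.5 kg.
Tool frame: the origin (TCP) lies midway between the tips of the shut fingers; the grasp point (between the pads) lies 19 mm behind it (env.grip_depth is the distance from the TCP to the grasp point, in m); x points along the fingers, y is the direction in which the jaws open and shut, and the axes are right-handed (so a half turn about x gives the same grasp; the last joint's range is limited). The gripper opens to 85 mm and grips with 20 to 120 N. Pads are 22 mm wide; open, the fingers measure 114 mm over their backs; the gripper's body (76 mm by 85 mm) begins 54 mm behind the grasp point. The pads swing forward as they close: fully open they stand 13 mm farther back than shut.
Start: joints at [-12.336, 21.807, 74.336, -0, 83.858, -12.336], TCP at [0.55, 0, 0.231] pointing down, gripper open.
Joint ranges: [-178.18, 178.18], [-50.72, 133.34], [12.68, 142.11], [-81.47, 261.47], [9.98, 163.14], [-165.26, 165.26]. Speed limits (degrees/s): [136.94, 136.94, 180, 180, 180, 180].

### API

Orientations are given as a 3x3 rotation matrix whose columns are the frame's x, y, z axes.
In Python, from rig import env gives the robot as it stands.
- The arm moves only by the tool play_rows, never from a script. Its arguments are lists of equal length, an entry for each row: "travel": the shift along the world's x, y, z in cm, a list of three; "rotation": the turn, a rotation vector about the world's x, y, z in rad, a list of three; "claw": the finger opening in cm, from 0 to 8.54. A call has 1 to 12 rows; each row shifts and turns the pose as measured when the row begins; what a row does not reach is not made up. A row lasts 1/12 s, in which the tool goes at most 41.7 mm and 7.16 degrees, less where a joint would pass 70% of its speed; a pose out of reach is approached as far as the arm can. A call is refused whole if a number of a shift passes 4.17 or a number of a turn 0.125, either way. A call with a gripper value outside its range is refused whole. The fingers move at their own pace and stop on an object; "squeeze" is the grip in N (left out, the last holds). Time passes only in rows, so rows that do not move let the fingers close. It gives the time, the measured TCP pose, the force and the opening at its end, in the units of the state.
- env.observe(): the state, without advancing time (a new reading comes with each control period).
- env.get_image(name): name is "scene" or "side" or "wrist"; returns the picture (400x640x3 uint8, red, green, blue); there is no depth.
- env.camera_info(name): a dict with "vertical_fov" (degrees; the focal length in pixels is half the picture's height over the tangent of half this angle, whatever the lens; pixels are square), "cx", "cy" (the principal point, pixels), "eye" and "rotation" of the camera in the world. Camera axes: x right, y down, z forward; pixel columns grow to the right and rows downward; lengths in m; the calibration is good to about 2 mm. A picture is of the moment at which its call begins: read the wrist's pose just before it. camera_info takes no time and is no camera call; for the wrist camera it gives the pose at the moment of the call.
- env.close_job(): hands the job in, once; it reports no verdict.
The state is a dict: "time_s": time; "q": joint angles; "qvel": joint speeds; "joint_efforts": joint torques, N m; "position": TCP position; "tool_rot": TCP orientation; "ft_force": force on the tool from outside, world axes, zero at the start; "wrist_torque": the same for the moment, N m; "grip_width": finger opening in m.
Only numpy, scipy, OpenCV 4.12 (cv2) and the standard library are available. Lean on these libraries where they do the work, as an engineer would, in place of code of your own. Each camera call takes 0.05 s, during which the arm holds its last target.

### The job

The big lamp leans because its red prop is still folded back. Fetch the flat pry bar from the slate board, lay it over the black fulcrum block with its toe well in under the low front edge of the marble base, and press the handle down slowly until the prop swings forward and locks; do not lift farther than that needs, touch the lamp with nothing but the bar, and do not force, shove or jolt it. Then ease the weight down onto the prop, draw the bar out and lay it back on the slate board, leaving everything else where it stands.

Things in the scene. Friction and masses are not known exactly. Their poses are not given: they have to be found in the camera images.
- lamp: The big lamp, 2.6 to 5.2 kg, standing loose: a marble slab 200 x 200 x 30 mm on four brass feet, with column and shade (top about 420 mm up). Origin on the table below the slab's middle; +x from the low front edge (at x = -105 mm) to the back, z up. At the start the frame is level and the slab leans 0.059 rad front-down in it. Below the front edge it is open for 75 mm either side of the middle.
- lamp_front (a point): Middle of the slab's lower front edge: 89 mm above the table at the start, 100 mm when the lamp stands straight on its locked prop. At the start the underside rises from here to 92 mm at 50 mm in.
- prop (a joint): Angle of the red prop: two legs hinged on the slab's sides near the front, swung forward by a light spring. 0 at the start, folded back, feet on the table; it creeps up as the front is raised, and once lamp_front reaches about 101 mm it swings past upright to its stop at 0.47 rad, where it is locked and carries the lamp. Short of that it may hold half-way, not locked.
- fulcrum: Black iron block, 60 mm (its x, along the bar) x 90 x 75 mm, 1.5 kg, standing loose 35 to 46 mm in front of the lamp's front edge (to its middle), its x pointing to the lamp within 3 degrees. Origin: centre of its underside. Above the origin a rubber ridge runs along y, 88 mm long, crest 75 mm above the table; the rubber gives 3 to 9 mm under load. The iron is 52 mm high.
- pry_bar: Steel bar 300 x 24 x 10 mm, 0.45 kg; orange grip (90 long, 28 wide, 12 thick) at the handle end, toe 34 wide at the other. Origin: middle of its underside, balance point within 15 mm; +x to the toe, z up. Level on the ridge it has 4 mm to spare under the slab. With its toe about 50 mm in it lifts the lamp well before the handle meets the table; under 40 mm perhaps not. Takes 9 to 22 N.
- bar_toe (a point): The tip of the bar's toe, at half thickness, 150 mm from the bar's middle.
- bar_handle (a point): The place to press: top of the orange grip, 120 mm from the bar's middle, 30 mm from its handle end.
- board: Dark slate serving board, 360 mm (its x) x 100 x 6 mm, fixed on the table, on which the bar lies at the start and to which it must return. Origin: centre of its underside.
- wine_glass: Wine glass, bystander, 185 mm tall, 74 mm across; origin at the centre of its foot.
- tumbler: Tumbler, bystander, 85 mm tall, 76 mm across; origin at the centre of its foot.
- pepper_mill: Dark wooden pepper mill, bystander, 152 mm tall, 54 mm across; origin at the centre of its foot.

How it is judged (in metres and radians):
On the way, in this order (a step that is already met when the one before it is completed fails the run):
1. the bar lies on the fulcrum with its toe at least 30 mm in under the marble (x of bar_toe in the frame of lamp between -0.07 and 0.05 m and y of bar_toe in the frame of lamp between -0.06 and 0.06 m and height (world z) of bar_toe below 0.1 m and contact force between pry_bar and fulcrum above 1 N), for 0.2 s.
2. the lamp is carried on the bar while the prop swings out and locks (value of joint prop above 0.45 rad and contact force between pry_bar and lamp above 6 N and contact force between pry_bar and fulcrum above 8 N), for 0.1 s.
3. the weight is eased down onto the prop and the bar is drawn out from under the marble (value of joint prop above 0.45 rad and x of bar_toe in the frame of lamp below -0.105 m and contact force between pry_bar and lamp below 0.5 N), for 0.1 s.
At the end, for the whole second after the job is handed in: The prop is locked (over 0.45 rad), the lamp stands straight and still on it (front lower edge 97.5 to 102.5 mm above the table), and the bar lies flat and still on the slate board, its middle within 80 mm along and 45 mm across of the board's centre (value of joint prop above 0.45 rad and height (world z) of lamp_front between 0.0975 and 0.1025 m and linear speed of each of lamp, pry_bar below 0.01 m/s and x of pry_bar in the frame of board between -0.08 and 0.08 m and y of pry_bar in the frame of board between -0.045 and 0.045 m and height (world z) of pry_bar below 0.012 m and angle between pry_bar's own z axis and vertical below 0.05 rad); the robot touches nothing.
It fails at once if the marble's front edge is lifted more than 5 mm higher than straight (height (world z) of lamp_front above 0.105 m).
It fails at once if the bar presses on the lamp with more than 50 N (contact force between pry_bar and lamp above 50 N).
It fails at once if the lamp is jolted or dropped (faster than 0.12 m/s) or shoved more than 30 mm from its place (linear speed of lamp above 0.12 m/s or distance of lamp from where it was at the start of the episode above 0.03 m).
It fails at once if the gripper or arm pushes the lamp (contact force between any of the fingers, the arm and lamp above 2 N).
It fails at once if the fulcrum block is moved more than 40 mm, or a glass or the mill more than 30 mm (distance of fulcrum from where it was at the start of the episode above 0.04 m or distance of any of wine_glass, tumbler, pepper_mill from where it was at the start of the episode above 0.03 m).
It also fails if it takes over 72 s, if anything falls off the work surface, if the arm or the gripper's body presses on something with over 40 N, if the wrist force passes 120 N, or if a joint passes its speed limit or range.

## Working session

There is one attempt and no reset: what is moved stays moved. The work goes in short steps, Python scripts to look and compute and a tool call to move; the robot and the scene stay as the last step left them, time stands still between calls to the robot, and variables do not carry over. Pictures are saved under pics/ and viewed, and the job is handed in when it is done.

Besides the shell and the picture viewer there is one more tool, called after ">>>" as name(argument=value, ...), one argument or row to a line, values as JSON. play_rows: Moves the arm, as the interface text tells. Its arguments: {"type":"object","properties":{"travel":{"type":"array","items":{"type":"array","items":{"type":"number"}}},"rotation":{"type":"array","items":{"type":"array","items":{"type":"number"}}},"claw":{"type":"array","items":{"type":"number"}},"squeeze":{"type":"number"}},"required":["travel","rotation","claw"]}

```bash
ls; mkdir -p pics
python3 - <<'E'
from rig import env
import cv2
for n in ["scene","side","wrist"]:
    ci=env.camera_info(n); print(n,ci)
    cv2.imwrite(f"pics/{n}0.png",env.get_image(n)[:,:,::-1])
print(env.observe()); print(env.grip_depth)
E
```

```text
pics
scene {'vertical_fov': 54.82308267312535, 'cx': 317.8042557446419, 'cy': 201.4246626265169, 'eye': array([0.926852  , 0.361331  , 0.77134689]), 'rotation': array([[-0.57181319,  0.65773531, -0.49032024],
       [ 0.82026796,  0.46842724, -0.32823221],
       [ 0.01378944, -0.58988149, -0.80737208]])}
side {'vertical_fov': 57.05366072975938, 'cx': 322.19571465318865, 'cy': 195.31032693376008, 'eye': array([ 0.29867574, -0.62804804,  0.7394304 ]), 'rotation': array([[ 0.94725011, -0.19886252,  0.25133829],
       [-0.32017921, -0.62199569,  0.71456745],
       [ 0.01423064, -0.75734739, -0.65285712]])}
wrist {'vertical_fov': 61.754768833134825, 'cx': 322.39350169480747, 'cy': 206.04393285091982, 'eye': array([0.54965963, 0.08361004, 0.3722241 ]), 'rotation': array([[ 9.99998677e-01, -6.10253319e-04, -1.50793831e-03],
       [-1.06394498e-03, -9.46572358e-01, -3.22489749e-01],
       [-1.23057228e-03,  3.22490927e-01, -9.46571755e-01]])}
{'time_s': 0.15, 'q': array([-1.23356238e+01,  2.18323258e+01,  7.43693969e+01, -1.04496481e-04,
        8.38568300e+01, -1.23361834e+01]), 'qvel': array([-0.0773228 , -0.09014359, -0.22574739,  0.01283592,  0.0441886 ,
        0.00380167]), 'joint_efforts': array([ 1.94521621e-03, -4.48624384e+01, -2.31344014e+01, -1.86937300e-04,
        3.77541786e-03, -1.65174959e-05]), 'position': array([5.49802132e-01, 4.19704712e-05, 2.30883383e-01]), 'tool_rot': array([[-9.98731744e-04,  9.99999501e-01,  9.85609888e-06],
       [ 2.16553119e-04,  1.00723821e-05, -9.99999977e-01],
       [-9.99999478e-01, -9.98729586e-04, -2.16563071e-04]]), 'ft_force': array([-0.09909336,  0.25530106, -0.80460871]), 'wrist_torque': array([ 0.01349494, -0.01242394,  0.05134849]), 'grip_width': 0.08551134507722082}
0.0187
```

View pics/scene0.png

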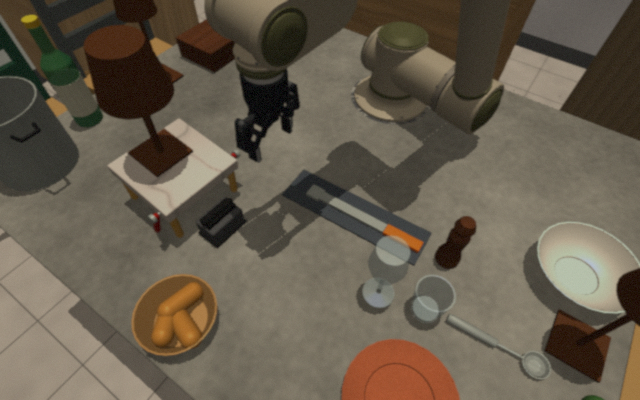

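View pics/side0.png

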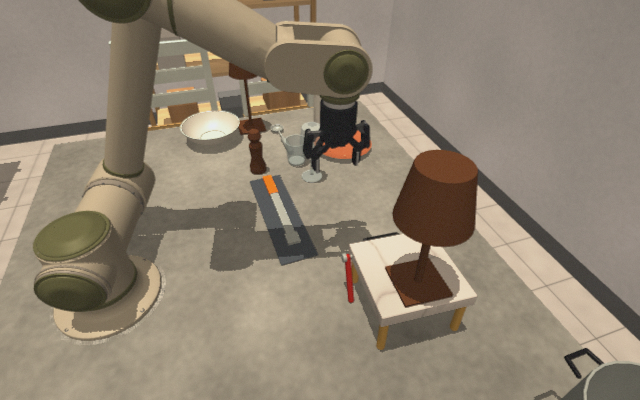

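View pics/wrist0.png

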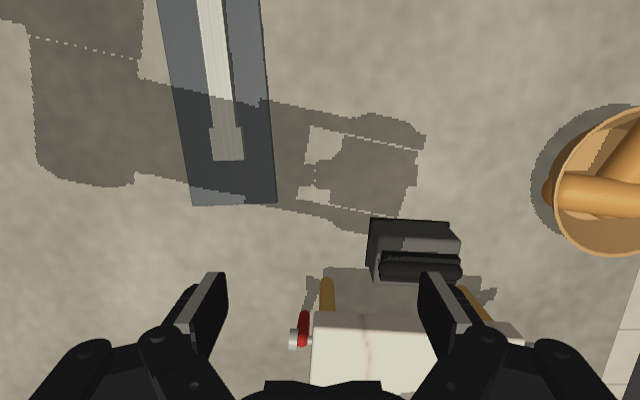

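```bash
cat > h.py <<'E'
import numpy as np, cv2
from rig import env
def info(n):
    c=env.camera_info(n); f=200/np.tan(np.radians(c['vertical_fov']/2)); return c,f
def ray(n,u,v,c=None):
    if c is None: c=env.camera_info(n)
    f=200/np.tan(np.radians(c['vertical_fov']/2))
    d=c['rotation']@np.array([(u-c['cx'])/f,(v-c['cy'])/f,1.]); return np.array(c['eye']),d/np.linalg.norm(d)
def plane(n,u,v,z,c=None):
    e,d=ray(n,u,v,c); return e+d*(z-e[2])/d[2]
def tri(*obs):
    A=np.zeros((3,3));b=np.zeros(3)
    for e,d in obs:
        P=np.eye(3)-np.outer(d,d);A+=P;b+=P@e
    x=np.linalg.solve(A,b); return x,[np.linalg.norm((np.eye(3)-np.outer(d,d))@(x-e)) for e,d in obs]
def proj(n,p,c=None):
    if c is None: c=env.camera_info(n)
    f=200/np.tan(np.radians(c['vertical_fov']/2))
    q=np.array(c['rotation']).T@(np.array(p)-c['eye']); return q[0]/q[2]*f+c['cx'],q[1]/q[2]*f+c['cy']
E
python3 - <<'E'
import cv2
def crop(n,x0,y0,x1,y1,k,o):
    im=cv2.imread(f"pics/{n}0.png")[y0:y1,x0:x1]; cv2.imwrite(f"pics/{o}.png",cv2.resize(im,None,fx=k,fy=k,interpolation=cv2.INTER_CUBIC))
crop("scene",100,110,260,260,5,"z_scene_lamp")
crop("scene",270,160,440,270,4.7,"z_scene_bar")
crop("side",240,170,400,320,4,"z_side")
crop("wrist",280,200,540,380,3,"z_wrist")
E
```

```text
(no output)
```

View pics/z_scene_lamp.png

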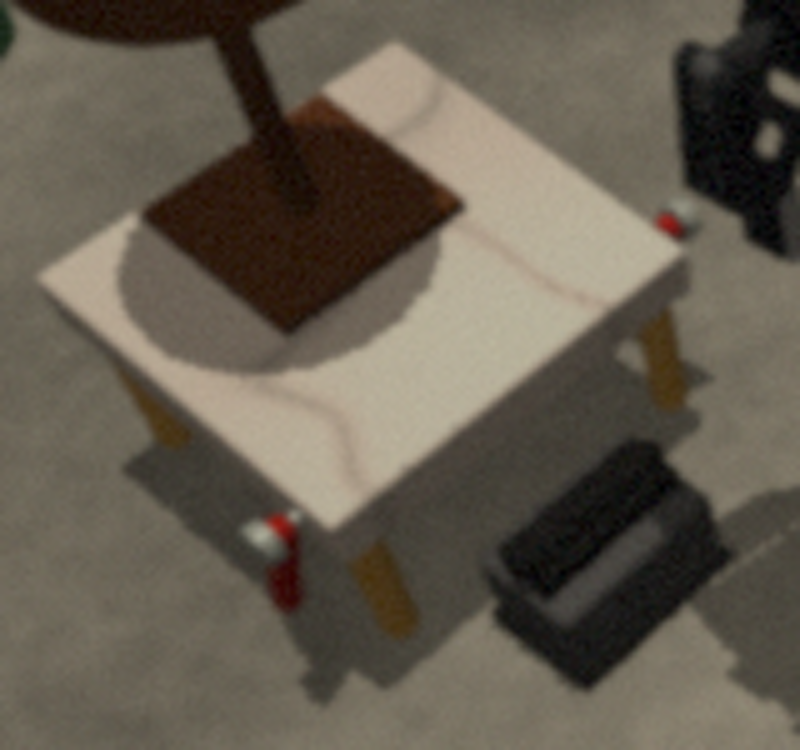

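View pics/z_scene_bar.png

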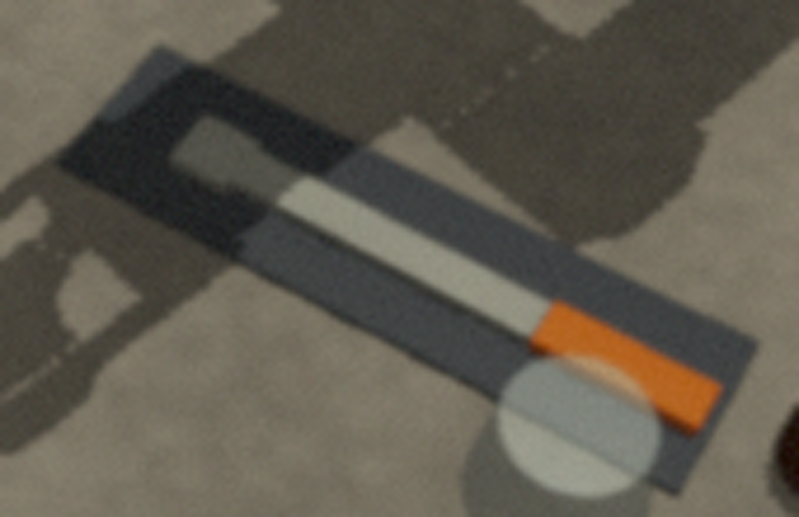

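View pics/z_side.png

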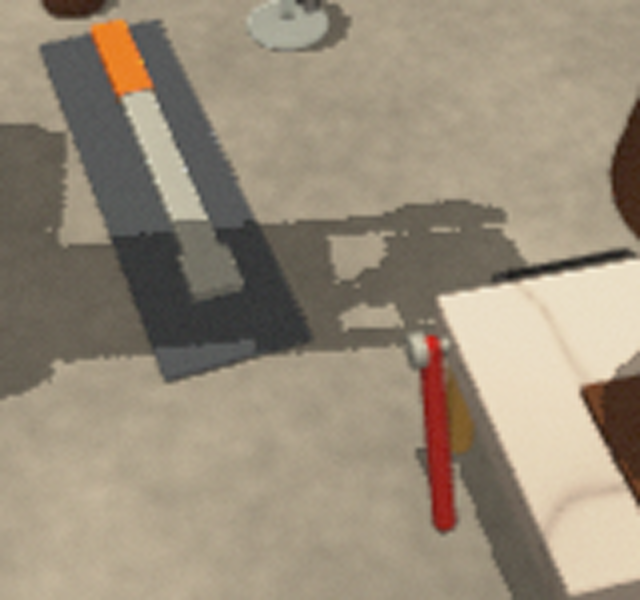

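View pics/z_wrist.png

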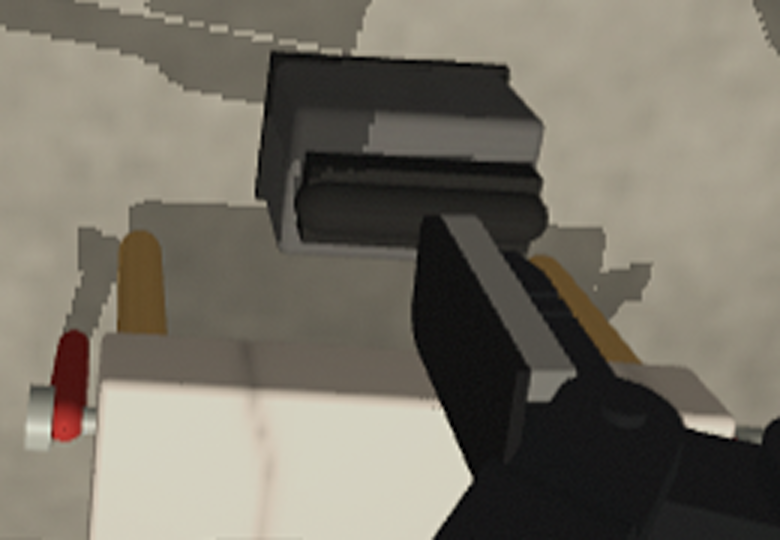

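Run:
```python
from h import *
np.set_printoptions(precision=4,suppress=True)
S=lambda x,y:(x/5+100,y/5+110)
B=lambda x,y:(x/4.7+270,y/4.7+160)
D=lambda x,y:(x/4+240,y/4+170)
W=lambda x,y:(x/3+280,y/3+200)
def P(t,n,f,pts,z):
    r=[plane(n,*f(*p),z)[:2] for p in pts]; print(t,*r); return np.array(r)
sl=P("slab front sc",'scene',S,[(683,258),(335,528)],.119)
P("slab back sc",'scene',S,[(395,40),(40,277)],.131)
P("slab front sd",'side',D,[(440,298)],.119)
P("slab front wr",'wrist',W,[(103,382),(735,432)],.119)
f=sl
d=f[1]-f[0]; print("len",np.linalg.norm(d),"mid",f.mean(0),"ang normal(out)",np.degrees(np.arctan2(d[0],-d[1])))
for n,F,z in (('scene',B,.006),):
    b=P("board sc",n,F,[(160,45),(757,345),(678,495),(60,160)],z); print(b.mean(0)); d=(b[0]+b[3]-b[1]-b[2])/2; print(np.linalg.norm(d),np.degrees(np.arctan2(d[1],d[0])))
b=P("board sd",'side',D,[(40,45),(160,22),(312,340),(167,382)],.006);print(b.mean(0)); d=(b[2]+b[3]-b[1]-b[0])/2; print(np.linalg.norm(d),np.degrees(np.arctan2(d[1],d[0])))
o=P("orange sc",'scene',B,[(557,300),(722,385),(690,432),(533,345)],.017); t=P("toe sc",'scene',B,[(205,115),(170,157)],.016)
h=o[1:3].mean(0);t=t.mean(0);print("handle end",h,"toe",t,np.linalg.norm(t-h),np.degrees(np.arctan2(*(t-h)[::-1])),"mid",(h+t)/2)
o=P("orange sd",'side',D,[(92,27),(125,22),(153,88),(122,96)],.017); t=P("toe sd",'side',D,[(195,300),(243,288)],.016)
h=o[:2].mean(0);t=t.mean(0);print("handle end",h,"toe",t,np.linalg.norm(t-h),np.degrees(np.arctan2(*(t-h)[::-1])),"mid",(h+t)/2)
P("ridge wr ends",'wrist',W,[(298,198),(547,215)],.070)
P("iron top far edge wr",'wrist',W,[(293,105),(543,123)],.052)
P("iron bottom far wr",'wrist',W,[(271,52),(508,68)],.0)
P("ridge sc",'scene',S,[(500,550),(640,440)],.072)
P("iron bottom sc",'scene',S,[(587,688),(733,552)],.0)
```

```text
slab front sc [ 0.5457 -0.1169] [ 0.7372 -0.1326]
slab back sc [ 0.5277 -0.3165] [ 0.724  -0.3283]
slab front sd [ 0.5428 -0.1278]
slab front wr [ 0.5418 -0.1197] [ 0.7376 -0.1384]
len 0.19218437143908862 mid [ 0.6415 -0.1247] ang normal(out) 85.31617737586696
board sc [ 0.3983 -0.0381] [0.3847 0.3178] [0.4818 0.3227] [ 0.494  -0.0339]
[0.4397 0.1421]
0.35647982732498185 -87.92127342549163
board sd [0.3842 0.3095] [0.482  0.3098] [ 0.4956 -0.0445] [ 0.399  -0.0487]
[0.4402 0.1315]
0.3565391446011561 -87.72184252900097
orange sc [0.4262 0.2259] [0.423  0.3143] [0.4551 0.3131] [0.456 0.229]
toe sc [0.431  0.0156] [0.4647 0.0169]
handle end [0.439  0.3137] toe [0.4479 0.0163] 0.29755602366351624 -88.2982117866552 mid [0.4434 0.165 ]
orange sd [0.4263 0.3058] [0.4527 0.3042] [0.4548 0.2178] [0.4305 0.2158]
toe sd [0.431  0.0028] [0.4636 0.0033]
handle end [0.4395 0.305 ] toe [0.4473 0.003 ] 0.30202804334315586 -88.51717494483327 mid [0.4434 0.154 ]
ridge wr ends [ 0.6071 -0.0838] [ 0.6923 -0.0904]
iron top far edge wr [ 0.6068 -0.0575] [ 0.6945 -0.0644]
iron bottom far wr [ 0.6062 -0.0575] [ 0.7009 -0.0644]
ridge sc [ 0.6904 -0.1018] [ 0.6116 -0.0932]
iron bottom sc [ 0.697  -0.0636] [ 0.6029 -0.0585]
```

Run:
```python
from h import *
np.set_printoptions(precision=4,suppress=True)
print("glass",plane('scene',378,293,0),plane('side',313,175,0))
print("tumbler",plane('scene',431,310,0))
print("mill",plane('scene',447,262,0),plane('side',258,170,0))
print("board toe corners wrist",plane('wrist',192,205,.006),plane('wrist',277,202,.006), "bar toe",plane('wrist',213,160,.016),plane('wrist',243,160,.016))
```

```text
glass [0.5814 0.2887 0.    ] [0.5873 0.2873 0.    ]
tumbler [0.5505 0.3967 0.    ]
mill [0.4284 0.3787 0.    ] [0.4209 0.3688 0.    ]
board toe corners wrist [ 0.3984 -0.0398  0.006 ] [ 0.4969 -0.0362  0.006 ] bar toe [0.4316 0.0146 0.016 ] [0.4639 0.0146 0.016 ]
```

>>> play_rows(
  travel=[
    [-1.8,3,0],
    [-1.8,3,0],
    [-1.8,3,0],
    [-1.8,3,0],
    [-1.8,3,0],
    [-1,1.5,0],
    [0,0,0],
    [0,0,0],
  ],
  rotation=[
    [0,0,0],
    [0,0,0],
    [0,0,0],
    [0,0,0],
    [0,0,0],
    [0,0,0],
    [0,0,0],
    [0,0,0],
  ],
  claw=[8.5,8.5,8.5,8.5,8.5,8.5,8.5,8.5],
)

```text
time_s: 0.82
position: [0.4438, 0.1697, 0.2282]
tool_rot: [[-0.006, 1.0, -0.003], [0.0, -0.003, -1.0], [-1.0, -0.006, -0.0]]
ft_force: [1.0, -1.2, -0.1]
grip_width: 0.0849
```

Run:
```python
from h import *
np.set_printoptions(precision=4,suppress=True)
c=env.camera_info('wrist'); im=env.get_image('wrist'); cv2.imwrite('pics/w1.png',im[:,:,::-1])
hsv=cv2.cvtColor(im,cv2.COLOR_RGB2HSV)
m=cv2.inRange(hsv,(5,150,80),(22,255,255))
cs,_=cv2.findContours(m,0,2); k=max(cs,key=cv2.contourArea); r=cv2.boxPoints(cv2.minAreaRect(k)); print(r)
q=np.array([plane('wrist',*p,.0175,c) for p in r]);print(q)
print(q.mean(0))
```

```text
[[302.8478  25.2281]
 [331.923   24.5748]
 [334.1047 121.6606]
 [305.0295 122.3139]]
[[0.4245 0.3128 0.0175]
 [0.4518 0.3132 0.0175]
 [0.4545 0.2245 0.0175]
 [0.4247 0.224  0.0175]]
[0.4389 0.2686 0.0175]
```

View pics/w1.png

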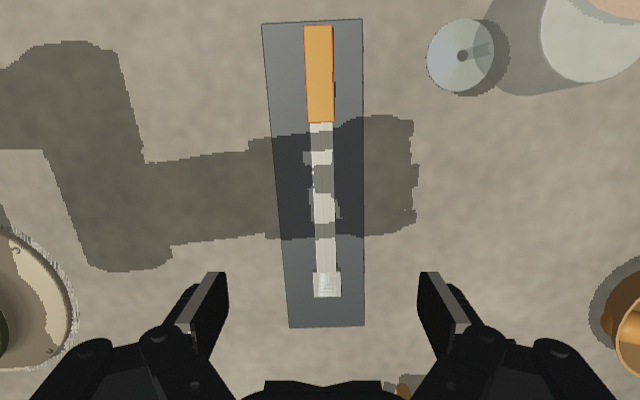

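>>> play_rows(
  travel=[
    [-0.3,3.3,0],
    [0,3.4,0],
    [0,0,-3],
    [0,0,-3],
    [0,0,-3],
    [0,0,-3],
    [0,0,-2],
    [0,0,0],
    [0,0,0],
  ],
  rotation=[
    [0,0,0.035],
    [0,0,0],
    [0,0,0],
    [0,0,0],
    [0,0,0],
    [0,0,0],
    [0,0,0],
    [0,0,0],
    [0,0,0],
  ],
  claw=[5,5,5,5,5,5,5,5,5],
)

```text
time_s: 1.62
position: [0.4497, 0.2312, 0.083]
tool_rot: [[0.001, 1.0, 0.02], [-0.0, 0.02, -1.0], [-1.0, 0.001, 0.0]]
ft_force: [0.1, 0.0, -0.1]
grip_width: 0.0499
```

Run:
```python
from h import *
o=env.observe(); print(o['position'],o['tool_rot'],o['grip_width'],o['ft_force'])
cv2.imwrite('pics/w2.png',env.get_image('wrist')[:,:,::-1])
```

```text
[0.44966836 0.23116685 0.08298614] [[ 1.01802514e-03  9.99806106e-01  1.96650411e-02]
 [-8.73144899e-05  1.96651401e-02 -9.99806619e-01]
 [-9.99999478e-01  1.01611123e-03  1.07317167e-04]] 0.04992933971587357 [ 0.07343149  0.01763622 -0.11849863]
```

View pics/w2.png

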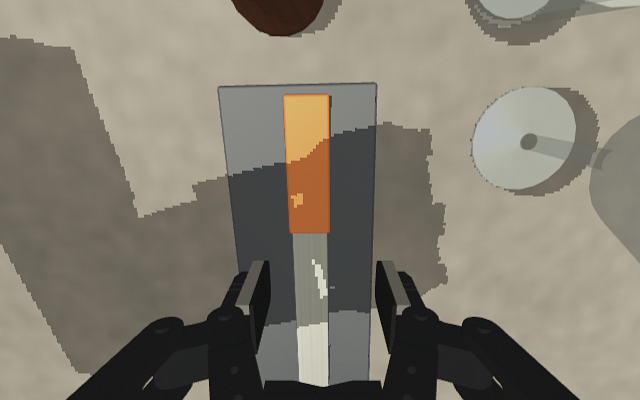

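>>> play_rows(
  travel=[
    [-0.85,0.55,-1],
    [0,0,-2],
    [0,0,-2],
    [0,0,0],
    [0,0,0],
  ],
  rotation=[
    [0,0,0.014],
    [0,0,0],
    [0,0,0],
    [0,0,0],
    [0,0,0],
  ],
  claw=[5,5,5,5,5],
)

```text
time_s: 2.08
position: [0.4476, 0.2363, 0.0395]
tool_rot: [[0.016, 0.999, 0.031], [0.004, 0.031, -1.0], [-1.0, 0.017, -0.003]]
ft_force: [-0.1, -0.5, 1.2]
grip_width: 0.0501
```

>>> play_rows(
  travel=[
    [-0.6,0,0],
    [0,0,-1],
    [0,0,-0.9],
    [0,0,0],
    [0,0,0],
  ],
  rotation=[
    [0,0.016,0],
    [0,0,0],
    [0,0,0],
    [0,0,0],
    [0,0,0],
  ],
  claw=[5,5,5,5,5],
)

```text
time_s: 2.5
position: [0.444, 0.2366, 0.0238]
tool_rot: [[0.007, 1.0, 0.03], [0.006, 0.03, -1.0], [-1.0, 0.007, -0.005]]
ft_force: [0.2, -0.2, -0.1]
grip_width: 0.05
```

>>> play_rows(
  travel=[
    [-0.35,0,-0.5],
    [0,0,-0.5],
    [0,0,-0.4],
    [0,0,0],
    [0,0,0],
  ],
  rotation=[
    [-0.006,0.008,0],
    [0,0,0],
    [0,0,0],
    [0,0,0],
    [0,0,0],
  ],
  claw=[5,5,5,4.5,4],
)

```text
time_s: 2.92
position: [0.4401, 0.2367, 0.0083]
tool_rot: [[-0.002, 1.0, 0.031], [-0.001, 0.031, -1.0], [-1.0, -0.002, 0.001]]
ft_force: [0.6, 0.2, 0.1]
grip_width: 0.04
```

Run:
```python
from h import *
o=env.observe(); print(o['position'],o['tool_rot'],o['grip_width'],o['ft_force'])
cv2.imwrite('pics/w3.png',env.get_image('wrist')[:,:,::-1])
```

```text
[0.44010283 0.23665618 0.00833377] [[-1.88117849e-03  9.99527649e-01  3.06747585e-02]
 [-1.02972462e-03  3.06728603e-02 -9.99528947e-01]
 [-9.99997700e-01 -1.91187891e-03  9.71537105e-04]] 0.04004693035304219 [0.59546049 0.17643247 0.0851216 ]
```

View pics/w3.png

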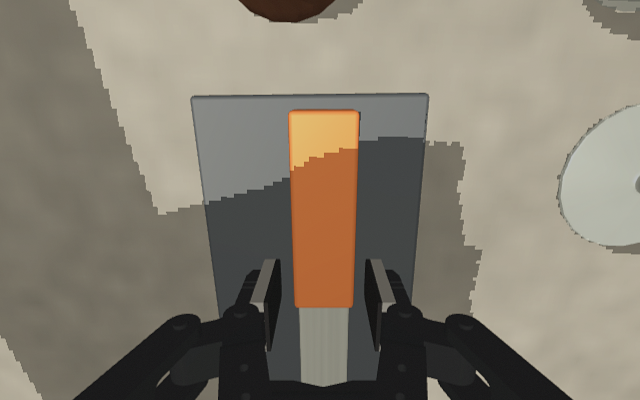

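>>> play_rows(
  travel=[
    [0,0,0],
    [0,0,0],
    [0,0,0],
    [0,0,0],
    [0,0,0],
    [0,0,0],
  ],
  rotation=[
    [0,0,0],
    [0,0,0],
    [0,0,0],
    [0,0,0],
    [0,0,0],
    [0,0,0],
  ],
  claw=[3,2,1,1,1,1],
  squeeze=110,
)

```text
time_s: 3.47
position: [0.4402, 0.2367, 0.009]
tool_rot: [[-0.001, 1.0, 0.031], [-0.001, 0.031, -1.0], [-1.0, -0.001, 0.001]]
ft_force: [0.2, -0.8, -1.4]
grip_width: 0.0244
```

>>> play_rows(
  travel=[
    [0,0,0.5],
    [0,0,1],
    [0,0,1],
    [0,0,1],
    [0,0,0],
    [0,0,0],
  ],
  rotation=[
    [0,0,0],
    [0,0,0],
    [0,0,0],
    [0,0,0],
    [0,0,0],
    [0,0,0],
  ],
  claw=[1,1,1,1,1,1],
)

```text
time_s: 3.97
position: [0.4385, 0.2366, 0.0448]
tool_rot: [[-0.006, 1.0, 0.029], [-0.001, 0.029, -1.0], [-1.0, -0.006, 0.0]]
ft_force: [0.1, -0.3, -3.9]
grip_width: 0.0247
```

Run:
```python
from h import *
o=env.observe(); print(o['position'],o['tool_rot'],o['grip_width'],o['ft_force'],o['wrist_torque'])
for n in ['wrist','side','scene']: cv2.imwrite(f'pics/{n}4.png',env.get_image(n)[:,:,::-1])
```

```text
[0.43853721 0.23659591 0.04479912] [[-6.23360075e-03  9.99549550e-01  2.93570964e-02]
 [-5.32572347e-04  2.93543441e-02 -9.99568927e-01]
 [-9.99980429e-01 -6.24654839e-03  3.49349188e-04]] 0.024684487259480144 [ 0.10303845 -0.31645193 -3.89486432] [ 0.30166867 -0.0136649  -0.01790724]
```

View pics/wrist4.png

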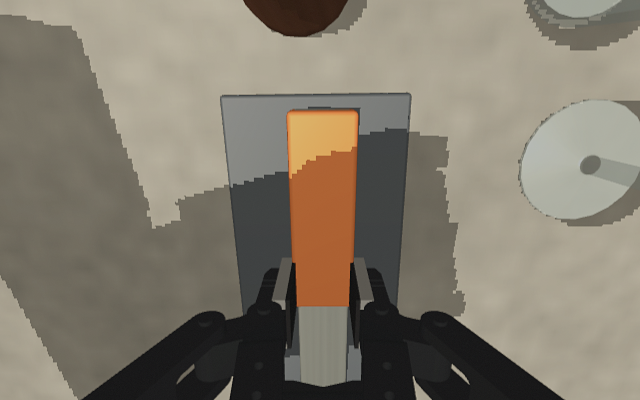

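View pics/side4.png

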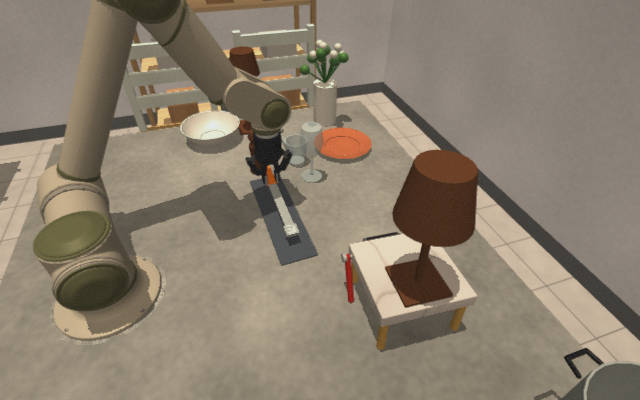

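>>> play_rows(
  travel=[
    [0,-1,2],
    [0,-1.5,3],
    [1,-1.5,3],
    [2,-1.5,2.5],
    [2.5,-0.5,0],
    [2.5,0,0],
    [2.5,0,0],
    [2.5,0,0],
    [2.5,0,0],
    [2.5,0,0],
    [2,0,0],
    [0,0,0],
  ],
  rotation=[
    [0,0,0],
    [0,0,0],
    [0,0,0],
    [0,0,0],
    [0,0,0],
    [0,0,-0.03],
    [0,0,-0.03],
    [0,0,-0.03],
    [0,0,-0.03],
    [0,0,0],
    [0,0,0],
    [0,0,0],
  ],
  claw=[1,1,1,1,1,1,1,1,1,1,1,1],
)

```text
time_s: 5.12
position: [0.6406, 0.1719, 0.145]
tool_rot: [[-0.027, 0.995, -0.097], [-0.0, -0.097, -0.995], [-1.0, -0.027, 0.003]]
ft_force: [-0.4, 0.1, -5.4]
grip_width: 0.0244
```

Run:
```python
from h import *
np.set_printoptions(precision=4,suppress=True)
o=env.observe(); print(o['position'],o['tool_rot'],o['grip_width'],o['ft_force'],o['wrist_torque'])
np.save('c5.npy',env.camera_info('wrist'),allow_pickle=True)
for n in ['wrist','side','scene']: cv2.imwrite(f'pics/{n}5.png',env.get_image(n)[:,:,::-1])
```

```text
[0.6406 0.1719 0.145 ] [[-0.0274  0.9949 -0.0969]
 [-0.0002 -0.0969 -0.9953]
 [-0.9996 -0.0272  0.0028]] 0.024363515816754267 [-0.4329  0.0729 -5.3954] [ 0.3696 -0.0807 -0.033 ]
```

View pics/wrist5.png

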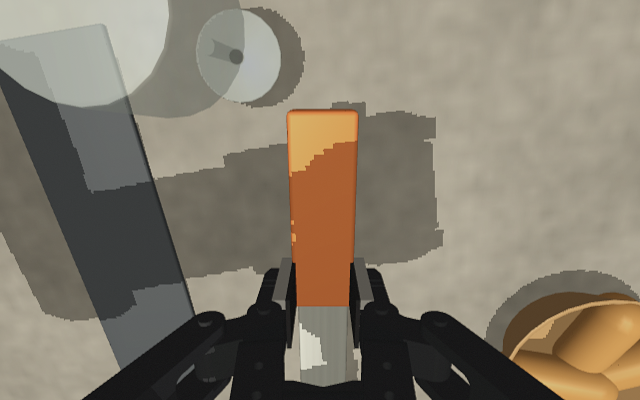

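View pics/scene5.png

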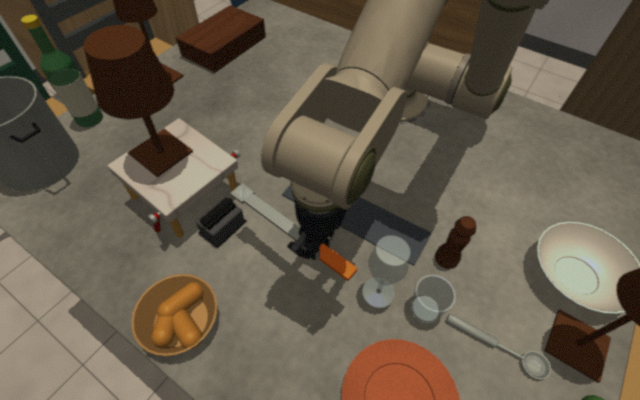

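View pics/side5.png

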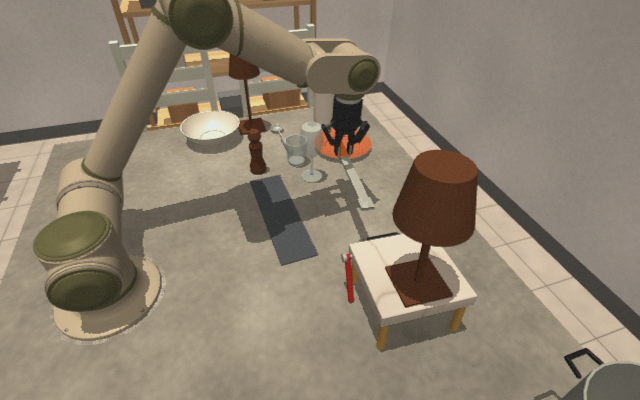

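Run:
```python
from h import *
np.set_printoptions(precision=4,suppress=True)
im=cv2.imread("pics/scene5.png")[110:260,140:300]; im=cv2.resize(im,None,fx=5,fy=4.0,interpolation=cv2.INTER_CUBIC)
im=np.clip(im.astype(float)*1.6,0,255).astype(np.uint8)
cv2.imwrite("pics/z5.png",im)
im=cv2.imread("pics/side5.png")[130:330,320:480]; im=cv2.resize(im,None,fx=4,fy=3,interpolation=cv2.INTER_CUBIC)
cv2.imwrite("pics/z5s.png",im)
print(proj('scene',(.619,-.0485,.152)),proj('side',(.619,-.0485,.152)))
```

```text
(np.float64(234.99117047011282), np.float64(187.12813934390414)) (np.float64(368.07985681518613), np.float64(203.98867741692158))
```

View pics/z5.png

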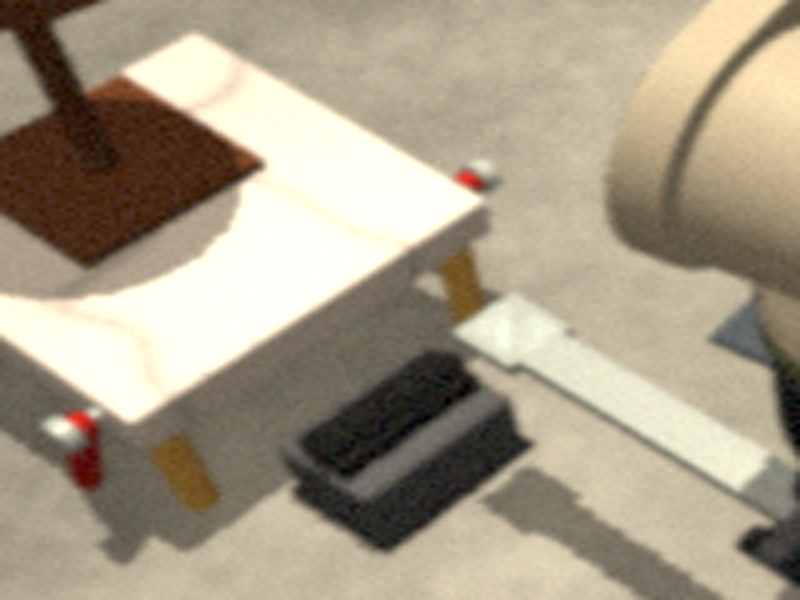

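View pics/z5s.png

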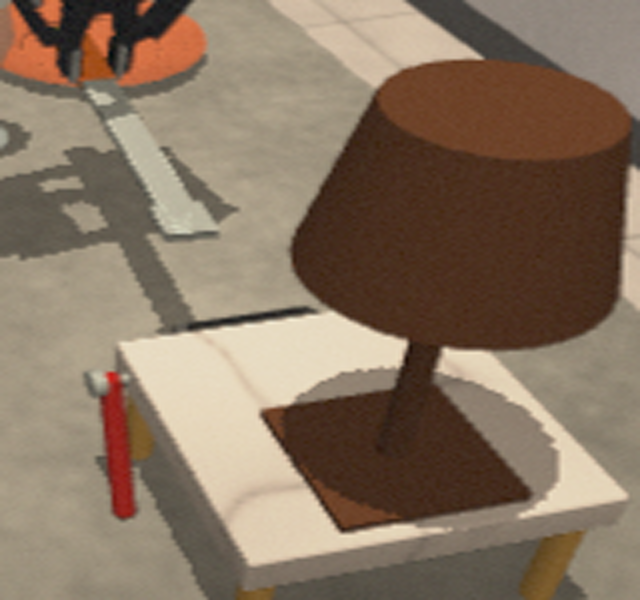

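>>> play_rows(
  travel=[
    [1,-1.5,0],
    [1,-2,0],
    [0.6,-1.5,-1],
    [0,-1,-1.2],
    [0,0,-1.2],
    [0,0,-1],
    [0,0,0],
    [0,0,0],
  ],
  rotation=[
    [0.015,-0.015,0.006],
    [0.015,-0.015,0],
    [0,0,0],
    [0,0,0],
    [0,0,0],
    [0,0,0],
    [0,0,0],
    [0,0,0],
  ],
  claw=[1,1,1,1,1,1,1,1],
)

```text
time_s: 5.93
position: [0.6565, 0.1128, 0.1008]
tool_rot: [[-0.004, 0.996, -0.085], [0.032, -0.085, -0.996], [-0.999, -0.007, -0.031]]
ft_force: [0.6, 0.3, -4.2]
grip_width: 0.0248
```

```bash
cat > st.py <<'E'
from h import *
import sys
np.set_printoptions(precision=4,suppress=True)
o=env.observe(); t=o['tool_rot']; p=o['position']
d=t[:,2]; off=p-0.0
toe=p+0.221*d
print('t',round(o['time_s'],2),'pos',p,'yaw %.4f toe-up %.4f roll %.4f'%(np.arctan2(t[1,1],t[0,1]),d[2],t[2,1]),'toe xy',toe[:2],'underside@toe %.4f'%(toe[2]-.003),'F',o['ft_force'],'T',o['wrist_torque'],'w %.4f'%o['grip_width'])
s=(-.091-p[1])/d[1]; print('underside at ridge %.4f x %.4f'%(p[2]-.003+s*d[2],p[0]+s*d[0]))
if len(sys.argv)>1:
    k=sys.argv[1]
    a=env.get_image('scene')[:,:,::-1]; b=env.get_image('side')[:,:,::-1]
    cv2.imwrite(f'pics/{k}_sc.png',a);cv2.imwrite(f'pics/{k}_sd.png',b)
    a=cv2.resize(a[110:260,140:300],(400,375),interpolation=cv2.INTER_CUBIC); b=cv2.resize(b[150:310,310:470],(400,375),interpolation=cv2.INTER_CUBIC)
    a=np.clip(a*1.5,0,255).astype(np.uint8)
    cv2.imwrite(f'pics/{k}.png',np.hstack([a,b]))
E
python3 st.py a6
```

```text
t 5.93 pos [0.6565 0.1128 0.1008] yaw -0.0848 toe-up -0.0312 roll -0.0068 toe xy [ 0.6378 -0.1073] underside@toe 0.0909 F [ 0.6409  0.2809 -4.2412] T [ 0.2751 -0.0135 -0.0067] w 0.0248
underside at ridge 0.0914 x 0.6391
```

View pics/a6.png

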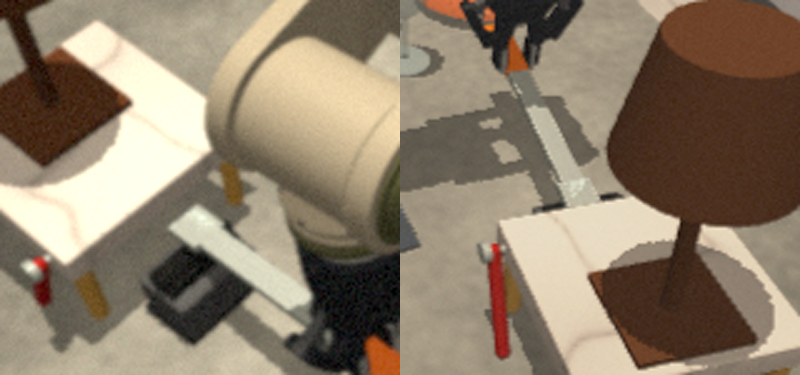

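Run:
```python
from h import *
for dy in (0,.004,.008): print(proj('scene',(.6378,-.1073+dy,.1008)))
```

```text
(np.float64(212.57545336576285), np.float64(194.92933692497994))
(np.float64(213.92437962326534), np.float64(195.78387565616967))
(np.float64(215.27755144764825), np.float64(196.64110393492732))
```

>>> play_rows(
  travel=[
    [0.9,0,0],
    [0,0,-0.5],
    [0,0,-0.4],
    [0,0,0],
    [0,0,0],
  ],
  rotation=[
    [0,-0.005,-0.004],
    [0,0,0],
    [0,0,0],
    [0,0,0],
    [0,0,0],
  ],
  claw=[1,1,1,1,1],
)

```text
time_s: 6.45
position: [0.6657, 0.1147, 0.0939]
tool_rot: [[0.005, 0.996, -0.086], [0.032, -0.086, -0.996], [-0.999, 0.002, -0.032]]
ft_force: [-0.0, -0.4, -5.1]
grip_width: 0.0245
```

```bash
python3 st.py a7
```

```text
t 6.45 pos [0.6657 0.1147 0.0939] yaw -0.0861 toe-up -0.0320 roll 0.0022 toe xy [ 0.6467 -0.1054] underside@toe 0.0838 F [-0.0264 -0.3816 -5.0755] T [ 0.2618 -0.0304 -0.0089] w 0.0245
underside at ridge 0.0843 x 0.6479
```

View pics/a7.png

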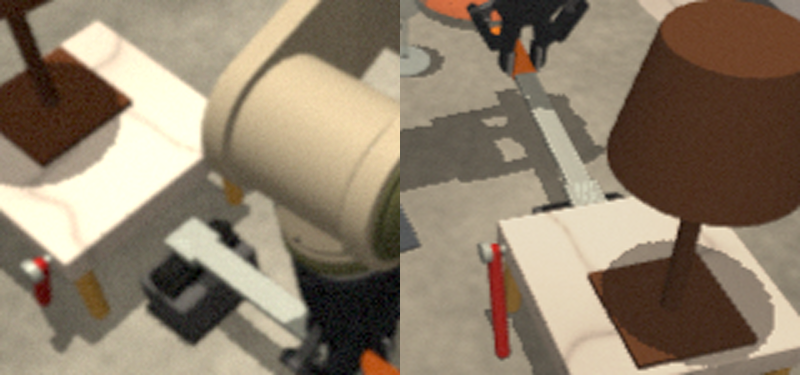

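>>> play_rows(
  travel=[
    [0,-0.1,-0.3],
    [0,0,-0.2],
    [0,0,-0.15],
    [0,0,0],
  ],
  rotation=[
    [0,0,0],
    [0,0,0],
    [0,0,0],
    [0,0,0],
  ],
  claw=[1,1,1,1],
)

```text
time_s: 6.88
position: [0.6657, 0.1134, 0.0873]
tool_rot: [[0.006, 0.996, -0.086], [0.031, -0.086, -0.996], [-0.999, 0.003, -0.032]]
ft_force: [-0.2, 0.1, -4.0]
grip_width: 0.0245
```

```bash
python3 st.py
```

```text
t 6.88 pos [0.6657 0.1134 0.0873] yaw -0.0861 toe-up -0.0318 roll 0.0030 toe xy [ 0.6467 -0.1066] underside@toe 0.0773 F [-0.1813  0.1254 -3.9627] T [ 0.188  -0.0537 -0.0027] w 0.0245
underside at ridge 0.0778 x 0.6480
```

>>> play_rows(
  travel=[
    [0,0,-0.1],
    [0,0,-0.1],
    [0,0,0],
  ],
  rotation=[
    [0,0,0],
    [0,0,0],
    [0,0,0],
  ],
  claw=[1,1,1],
)

```text
time_s: 7.13
position: [0.6658, 0.1134, 0.0855]
tool_rot: [[0.006, 0.996, -0.086], [0.031, -0.086, -0.996], [-0.999, 0.004, -0.032]]
ft_force: [0.2, 1.5, -2.7]
grip_width: 0.0244
```

```bash
python3 st.py
```

```text
t 7.13 pos [0.6658 0.1134 0.0855] yaw -0.0861 toe-up -0.0316 roll 0.0036 toe xy [ 0.6469 -0.1067] underside@toe 0.0755 F [ 0.1563  1.5204 -2.6703] T [ 0.0558  0.0761 -0.0832] w 0.0244
underside at ridge 0.0760 x 0.6482
```

>>> play_rows(
  travel=[
    [0,0,-0.1],
    [0,0,-0.1],
    [0,0,0],
  ],
  rotation=[
    [0,0,0],
    [0,0,0],
    [0,0,0],
  ],
  claw=[1,1,1],
)

```text
time_s: 7.38
position: [0.666, 0.1135, 0.0837]
tool_rot: [[0.007, 0.996, -0.086], [0.031, -0.086, -0.996], [-0.999, 0.004, -0.031]]
ft_force: [0.5, 1.1, -2.5]
grip_width: 0.0246
```

```bash
python3 st.py
```

```text
t 7.38 pos [0.666  0.1135 0.0837] yaw -0.0860 toe-up -0.0315 roll 0.0042 toe xy [ 0.647  -0.1066] underside@toe 0.0737 F [ 0.4925  1.1222 -2.5416] T [ 0.0091  0.0235 -0.0597] w 0.0246
underside at ridge 0.0742 x 0.6484
```

>>> play_rows(
  travel=[
    [0,0,0.2],
    [-0.07,-0.8,-0.02],
    [-0.07,-0.8,-0.02],
    [-0.07,-0.8,-0.02],
    [-0.07,-0.8,-0.02],
    [0,-0.3,0],
    [0,0,0],
  ],
  rotation=[
    [0,0,0],
    [0,0,0],
    [0,0,0],
    [0,0,0],
    [0,0,0],
    [0,0,0],
    [0,0,0],
  ],
  claw=[1,1,1,1,1,1,1],
)

```text
time_s: 7.97
position: [0.6629, 0.0738, 0.0851]
tool_rot: [[0.007, 0.996, -0.086], [0.031, -0.087, -0.996], [-0.999, 0.005, -0.031]]
ft_force: [0.6, 0.8, -3.2]
grip_width: 0.0242
```

```bash
python3 st.py a8
```

```text
t 7.97 pos [0.6629 0.0738 0.0851] yaw -0.0867 toe-up -0.0313 roll 0.0048 toe xy [ 0.6438 -0.1463] underside@toe 0.0752 F [ 0.5585  0.8286 -3.1674] T [ 0.2253 -0.0404 -0.0094] w 0.0242
underside at ridge 0.0770 x 0.6486
```

View pics/a8.png

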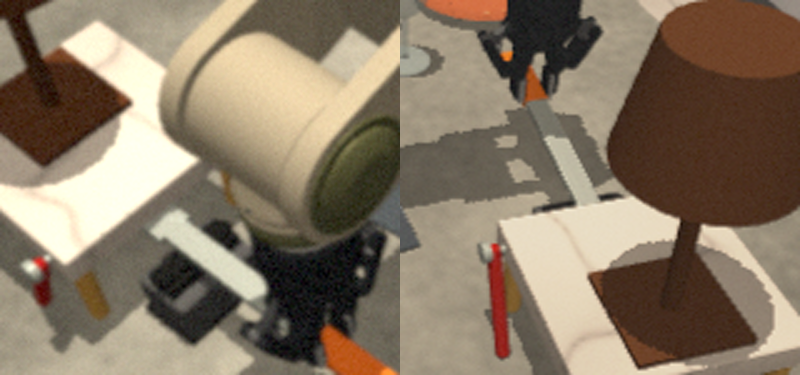

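Run:
```python
import cv2,numpy as np
im=cv2.imread("pics/a8_sc.png")[150:230,160:260]; im=cv2.resize(im,None,fx=8,fy=7.2,interpolation=cv2.INTER_CUBIC)
cv2.imwrite("pics/z8.png",np.clip(im*1.7,0,255).astype(np.uint8))
from h import *
for p in [(.6438,-.1463,.085),(.6438,-.128,.089),(.6438,-.122,.089),(.6438,-.128,.119)]:
    u,v=proj('scene',p); print((u-160)*8,(v-150)*7.2)
```

```text
314.83215941424396 308.5628408764117
359.20372757077894 328.18018991251495
375.0055373826808 337.28168074366755
334.26568038678215 267.46455632986425
```

View pics/z8.png

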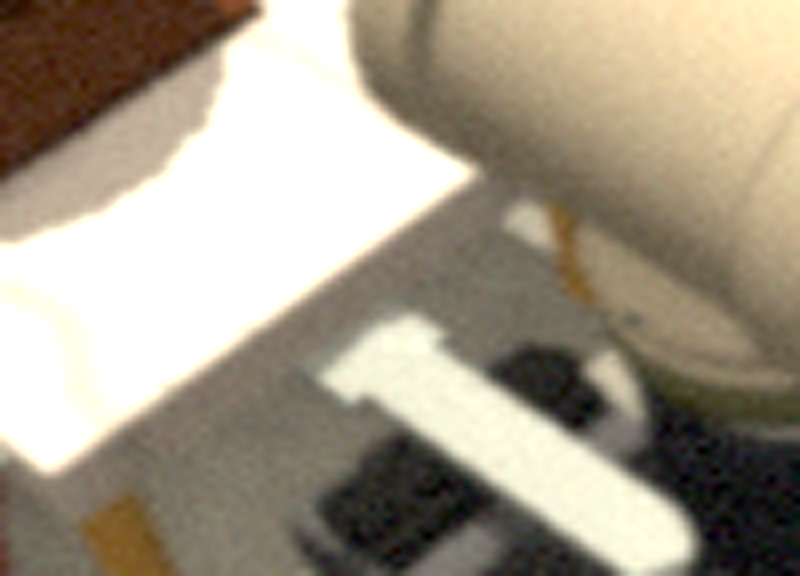

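>>> play_rows(
  travel=[
    [-0.07,-0.9,-0.03],
    [-0.07,-0.9,-0.03],
    [-0.07,-0.9,-0.03],
    [-0.07,-0.9,-0.03],
    [-0.03,-0.3,0],
    [0,0,0],
  ],
  rotation=[
    [0,0,0],
    [0,0,0],
    [0,0,0],
    [0,0,0],
    [0,0,0],
    [0,0,0],
  ],
  claw=[1,1,1,1,1,1],
)

```text
time_s: 8.57
position: [0.6593, 0.0319, 0.0837]
tool_rot: [[0.007, 0.996, -0.085], [0.031, -0.085, -0.996], [-0.999, 0.005, -0.032]]
ft_force: [-0.2, 0.8, -2.7]
grip_width: 0.0241
```

```bash
python3 st.py a9
```

```text
t 8.57 pos [0.6593 0.0319 0.0837] yaw -0.0852 toe-up -0.0315 roll 0.0046 toe xy [ 0.6405 -0.1881] underside@toe 0.0738 F [-0.187   0.7883 -2.6693] T [ 0.1919 -0.0225  0.0424] w 0.0241
underside at ridge 0.0768 x 0.6488
```

View pics/a9.png

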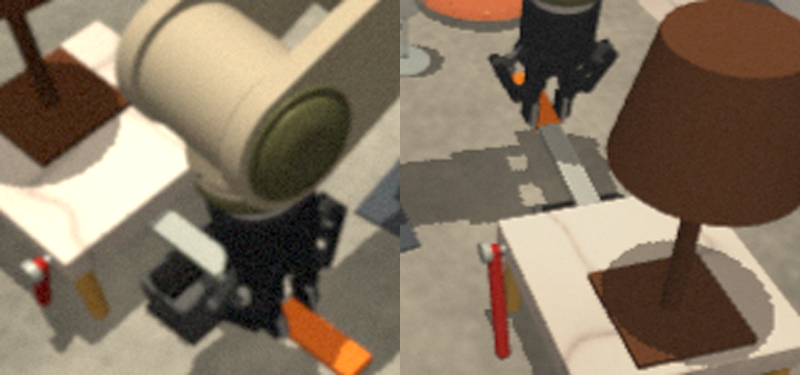

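>>> play_rows(
  travel=[
    [0,0,-0.15],
    [0,0,-0.1],
    [0,0,0],
    [0,0,0],
    [0,0,0],
    [0,0,0],
  ],
  rotation=[
    [0,0,0],
    [0,0,0],
    [0,0,0],
    [0,0,0],
    [0,0,0],
    [0,0,0],
  ],
  claw=[1,1,1,1,1,1],
)

```text
time_s: 9.17
position: [0.6594, 0.0332, 0.0816]
tool_rot: [[0.008, 0.997, -0.083], [0.029, -0.083, -0.996], [-1.0, 0.005, -0.03]]
ft_force: [-0.7, -0.5, -1.8]
grip_width: 0.0242
```

```bash
python3 st.py
```

```text
t 9.17 pos [0.6594 0.0332 0.0816] yaw -0.0831 toe-up -0.0296 roll 0.0052 toe xy [ 0.6411 -0.1869] underside@toe 0.0720 F [-0.7248 -0.4912 -1.7854] T [-0.2056  0.1636 -0.1499] w 0.0242
underside at ridge 0.0749 x 0.6491
```

>>> play_rows(
  travel=[
    [0,0,-0.13],
    [0,0,-0.13],
    [0,0,-0.13],
    [0,0,-0.13],
    [0,0,-0.13],
    [0,0,-0.13],
    [0,0,-0.13],
    [0,0,0],
  ],
  rotation=[
    [-0.01,0.001,0],
    [-0.01,0.001,0],
    [-0.01,0.001,0],
    [-0.01,0.001,0],
    [-0.01,0.001,0],
    [-0.01,0.001,0],
    [-0.01,0.001,0],
    [0,0,0],
  ],
  claw=[1,1,1,1,1,1,1,1],
)

```text
time_s: 9.83
position: [0.6594, 0.0337, 0.0715]
tool_rot: [[0.0, 0.997, -0.082], [-0.049, -0.082, -0.995], [-0.999, 0.004, 0.048]]
ft_force: [-0.4, -0.8, -1.7]
grip_width: 0.0243
```

```bash
python3 st.py
```

```text
t 9.83 pos [0.6594 0.0337 0.0715] yaw -0.0820 toe-up 0.0485 roll 0.0041 toe xy [ 0.6413 -0.1863] underside@toe 0.0792 F [-0.3537 -0.8338 -1.7068] T [-0.1319  0.1045 -0.0138] w 0.0243
underside at ridge 0.0745 x 0.6492
```

>>> play_rows(
  travel=[
    [0,0,-0.14],
    [0,0,-0.14],
    [0,0,-0.14],
    [0,0,0],
  ],
  rotation=[
    [-0.01,0.001,0],
    [-0.01,0.001,0],
    [-0.01,0.001,0],
    [0,0,0],
  ],
  claw=[1,1,1,1],
)

```text
time_s: 10.17
position: [0.6595, 0.0336, 0.067]
tool_rot: [[-0.003, 0.997, -0.082], [-0.082, -0.082, -0.993], [-0.997, 0.004, 0.082]]
ft_force: [-1.0, -1.0, -0.7]
grip_width: 0.0246
```

```bash
python3 st.py
```

```text
t 10.17 pos [0.6595 0.0336 0.067 ] yaw -0.0820 toe-up 0.0820 roll 0.0039 toe xy [ 0.6414 -0.1859] underside@toe 0.0822 F [-1.0165 -0.9559 -0.6616] T [-0.2124  0.1171 -0.1165] w 0.0246
underside at ridge 0.0743 x 0.6493
```

>>> play_rows(
  travel=[
    [0,0,-0.15],
    [0,0,-0.15],
    [0,0,-0.15],
    [0,0,0],
  ],
  rotation=[
    [-0.01,0.001,0],
    [-0.01,0.001,0],
    [-0.01,0.001,0],
    [0,0,0],
  ],
  claw=[1,1,1,1],
)

```text
time_s: 10.5
position: [0.6598, 0.0333, 0.0634]
tool_rot: [[-0.005, 0.997, -0.083], [-0.115, -0.083, -0.99], [-0.993, 0.005, 0.115]]
ft_force: [-2.2, -1.7, 1.8]
grip_width: 0.0243
```

```bash
python3 st.py
```

```text
t 10.5 pos [0.6598 0.0333 0.0634] yaw -0.0826 toe-up 0.1154 roll 0.0047 toe xy [ 0.6415 -0.1854] underside@toe 0.0859 F [-2.2374 -1.6531  1.8196] T [-0.0425  0.3361 -0.2465] w 0.0243
underside at ridge 0.0749 x 0.6494
```

>>> play_rows(
  travel=[
    [0,0,-0.18],
    [0,0,-0.18],
    [0,0,-0.18],
    [0,0,0],
  ],
  rotation=[
    [-0.01,0.001,0],
    [-0.01,0.001,0],
    [-0.01,0.001,0],
    [0,0,0],
  ],
  claw=[1,1,1,1],
)

```text
time_s: 10.83
position: [0.6599, 0.0331, 0.0596]
tool_rot: [[-0.007, 0.997, -0.083], [-0.149, -0.083, -0.985], [-0.989, 0.006, 0.149]]
ft_force: [-3.0, -1.0, 5.6]
grip_width: 0.0243
```

```bash
python3 st.py
```

```text
t 10.83 pos [0.6599 0.0331 0.0596] yaw -0.0834 toe-up 0.1488 roll 0.0058 toe xy [ 0.6415 -0.1847] underside@toe 0.0895 F [-2.9917 -1.0366  5.6337] T [ 0.1194  0.6294 -0.2783] w 0.0243
underside at ridge 0.0754 x 0.6495
```

>>> play_rows(
  travel=[
    [0,0,-0.2],
    [0,0,-0.2],
    [0,0,0],
  ],
  rotation=[
    [-0.01,0.001,0],
    [-0.01,0.001,0],
    [0,0,0],
  ],
  claw=[1,1,1],
)

```text
time_s: 11.08
position: [0.6601, 0.0329, 0.0577]
tool_rot: [[-0.007, 0.996, -0.084], [-0.171, -0.084, -0.982], [-0.985, 0.007, 0.171]]
ft_force: [-3.7, -1.8, 8.1]
grip_width: 0.0242
```

```bash
python3 st.py b1
```

```text
t 11.08 pos [0.6601 0.0329 0.0577] yaw -0.0841 toe-up 0.1714 roll 0.0073 toe xy [ 0.6416 -0.184 ] underside@toe 0.0925 F [-3.7177 -1.7546  8.1401] T [ 0.286   0.7426 -0.328 ] w 0.0242
underside at ridge 0.0763 x 0.6495
```

View pics/b1.png

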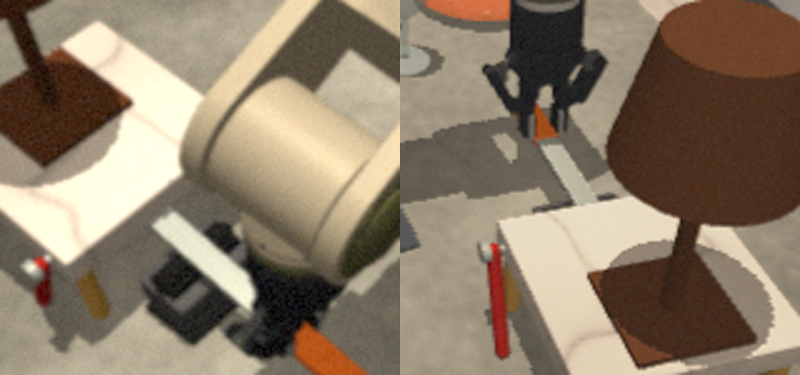

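>>> play_rows(
  travel=[
    [-0.05,0,-0.28],
    [-0.05,0,-0.28],
    [0,0,-0.1],
  ],
  rotation=[
    [-0.008,0.006,0.002],
    [-0.008,0.006,0.002],
    [0,0,0],
  ],
  claw=[1,1,1],
)

```text
time_s: 11.43
position: [0.6603, 0.0326, 0.0548]
tool_rot: [[-0.013, 0.997, -0.081], [-0.189, -0.082, -0.979], [-0.982, 0.002, 0.189]]
ft_force: [-6.4, -1.4, 10.5]
grip_width: 0.0248
```

```bash
python3 st.py
```

```text
t 11.43 pos [0.6603 0.0326 0.0548] yaw -0.0821 toe-up 0.1894 roll 0.0021 toe xy [ 0.6425 -0.1836] underside@toe 0.0937 F [-6.3536 -1.4321 10.4544] T [ 0.1804  0.9133 -0.6811] w 0.0248
underside at ridge 0.0758 x 0.6501
```

>>> play_rows(
  travel=[
    [-0.15,0,-0.3],
    [-0.1,0,-0.3],
    [0,0,-0.1],
  ],
  rotation=[
    [-0.008,-0.001,-0.008],
    [-0.008,0.0,-0.004],
    [0,0,0],
  ],
  claw=[1,1,1],
)

```text
time_s: 11.68
position: [0.6613, 0.0323, 0.0528]
tool_rot: [[-0.003, 0.995, -0.095], [-0.208, -0.094, -0.974], [-0.978, 0.017, 0.207]]
ft_force: [-3.7, -1.5, 9.0]
grip_width: 0.0245
```

```bash
python3 st.py b2
```

```text
t 11.68 pos [0.6613 0.0323 0.0528] yaw -0.0939 toe-up 0.2072 roll 0.0169 toe xy [ 0.6403 -0.1829] underside@toe 0.0956 F [-3.7405 -1.5002  8.9735] T [ 0.1632  0.8425 -0.3505] w 0.0245
underside at ridge 0.0760 x 0.6493
```

View pics/b2.png

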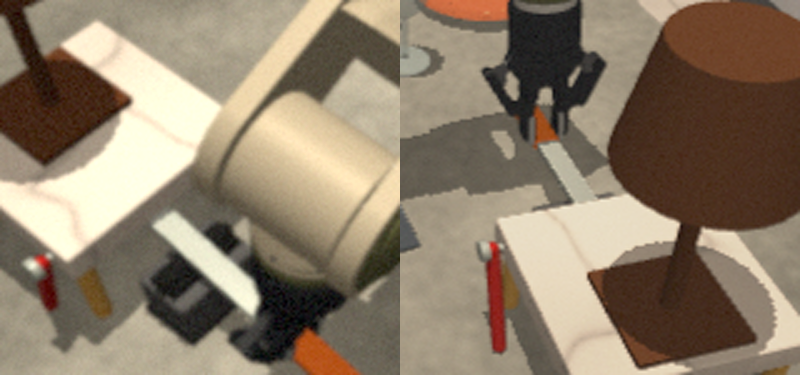

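>>> play_rows(
  travel=[
    [-0.1,0,-0.35],
    [-0.1,0,-0.35],
    [0,0,-0.1],
  ],
  rotation=[
    [-0.008,0.012,0],
    [-0.008,0.004,0],
    [0,0,0],
  ],
  claw=[1,1,1],
)

```text
time_s: 12.03
position: [0.6617, 0.0318, 0.0497]
tool_rot: [[-0.01, 0.995, -0.095], [-0.226, -0.095, -0.969], [-0.974, 0.011, 0.226]]
ft_force: [-5.5, -1.0, 10.2]
grip_width: 0.0245
```

```bash
python3 st.py
```

```text
t 12.03 pos [0.6617 0.0318 0.0497] yaw -0.0947 toe-up 0.2261 roll 0.0112 toe xy [ 0.6408 -0.1825] underside@toe 0.0967 F [-5.5015 -0.9583 10.2392] T [ 0.1355  0.8964 -0.5271] w 0.0245
underside at ridge 0.0754 x 0.6497
```

>>> play_rows(
  travel=[
    [-0.25,0,-0.35],
    [-0.2,0,-0.35],
    [-0.1,0,-0.1],
  ],
  rotation=[
    [-0.008,0.008,-0.003],
    [-0.008,0.004,-0.003],
    [0,0,0],
  ],
  claw=[1,1,1],
)

```text
time_s: 12.28
position: [0.6614, 0.0316, 0.0476]
tool_rot: [[-0.007, 0.995, -0.1], [-0.245, -0.098, -0.964], [-0.969, 0.018, 0.245]]
ft_force: [-2.4, -1.3, 10.4]
grip_width: 0.0244
```

```bash
python3 st.py b3
```

```text
t 12.28 pos [0.6614 0.0316 0.0476] yaw -0.0983 toe-up 0.2447 roll 0.0177 toe xy [ 0.6394 -0.1816] underside@toe 0.0987 F [-2.3736 -1.333  10.3758] T [ 0.1589  0.4239 -0.0335] w 0.0244
underside at ridge 0.0757 x 0.6487
```

View pics/b3.png

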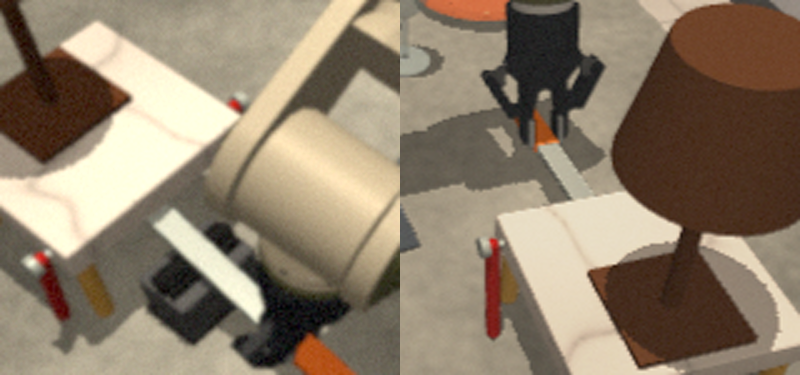

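```bash
cat > lift.py <<'E'
from h import *
import sys
a=cv2.imread('pics/scene0.png',0);s=cv2.imread('pics/side0.png',0)
def go(sc,sd):
    b=cv2.imread(sc,0);t=cv2.imread(sd,0)
    lk=dict(winSize=(13,13),maxLevel=1,criteria=(3,50,.001))
    p=np.float32([[[167,215.6]],[[158,171]]]); q,st,e=cv2.calcOpticalFlowPyrLK(a,b,p,None,**lk)
    r=np.float32([[[350,243.5]],[[383,312]]]); w,st2,e2=cv2.calcOpticalFlowPyrLK(s,t,r,None,**lk)
    e0=plane('scene',167,215.6,.119); dv=proj('scene',e0+[0,0,.011]); 
    f0=plane('side',350,243.5,.119); dw=proj('side',f0+[0,0,.011])
    print('scene front corner flow',(q-p)[0,0],'expect/11mm',np.array(dv)-[167,215.6],'| side flow',(w-r)[0,0],'expect/11mm',np.array(dw)-[350,243.5])
    print('lift est mm: scene %.1f side %.1f'%(11*(q-p)[0,0,1]/(dv[1]-215.6),11*(w-r)[0,0,1]/(dw[1]-243.5)))
np.set_printoptions(precision=3,suppress=True)
for k in sys.argv[1:]: print(k);go(f'pics/{k}_sc.png',f'pics/{k}_sd.png')
E
python3 lift.py a9 b1 b2 b3
```

```text
a9
scene front corner flow [-0.011  0.169] expect/11mm [-1.657 -3.075] | side flow [-0.228 -0.082] expect/11mm [ 0.314 -3.32 ]
lift est mm: scene -0.6 side 0.3
b1
scene front corner flow [0.36  0.045] expect/11mm [-1.657 -3.075] | side flow [-2.628 -8.976] expect/11mm [ 0.314 -3.32 ]
lift est mm: scene -0.2 side 29.7
b2
scene front corner flow [ 0.717 -1.176] expect/11mm [-1.657 -3.075] | side flow [ -2.342 -10.713] expect/11mm [ 0.314 -3.32 ]
lift est mm: scene 4.2 side 35.5
b3
scene front corner flow [ 0.224 -2.619] expect/11mm [-1.657 -3.075] | side flow [ -0.936 -13.164] expect/11mm [ 0.314 -3.32 ]
lift est mm: scene 9.4 side 43.6
```

>>> play_rows(
  travel=[
    [-0.1,0,-0.3],
    [-0.1,0,-0.25],
  ],
  rotation=[
    [-0.005,0.008,0],
    [-0.005,0.004,0],
  ],
  claw=[1,1],
)

```text
time_s: 12.55
position: [0.6617, 0.0313, 0.046]
tool_rot: [[-0.011, 0.995, -0.098], [-0.256, -0.098, -0.962], [-0.967, 0.015, 0.256]]
ft_force: [-1.9, -1.8, 11.8]
grip_width: 0.0246
```

```bash
python3 st.py b4; python3 lift.py b4
```

```text
t 12.55 pos [0.6617 0.0313 0.046 ] yaw -0.0978 toe-up 0.2562 roll 0.0147 toe xy [ 0.64   -0.1812] underside@toe 0.0996 F [-1.9379 -1.7833 11.7872] T [ 0.0311  0.5095 -0.3044] w 0.0246
underside at ridge 0.0755 x 0.6492
b4
scene front corner flow [ 0.385 -2.757] expect/11mm [-1.657 -3.075] | side flow [ -0.046 -13.933] expect/11mm [ 0.314 -3.32 ]
lift est mm: scene 9.9 side 46.2
```

View pics/b4.png

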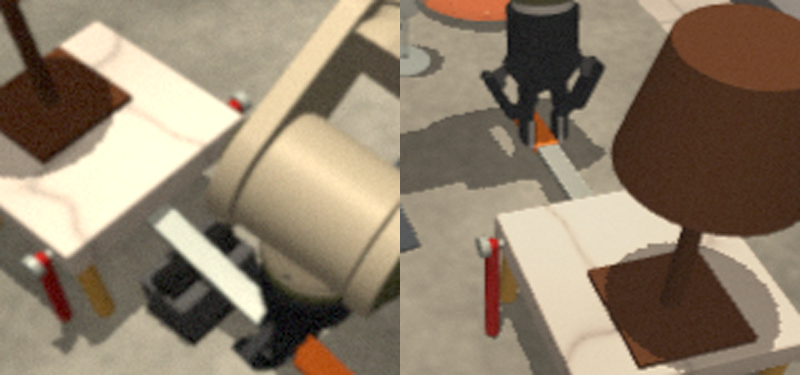

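>>> play_rows(
  travel=[
    [-0.1,0,-0.3],
    [-0.1,0,-0.2],
  ],
  rotation=[
    [-0.005,0.006,0],
    [-0.005,0.004,0],
  ],
  claw=[1,1],
)

```text
time_s: 12.82
position: [0.6617, 0.031, 0.0446]
tool_rot: [[-0.013, 0.995, -0.098], [-0.268, -0.098, -0.958], [-0.963, 0.013, 0.268]]
ft_force: [-2.7, -0.4, 10.5]
grip_width: 0.0239
```

```bash
python3 st.py b5; python3 lift.py b5
```

```text
t 12.82 pos [0.6617 0.031  0.0446] yaw -0.0977 toe-up 0.2682 roll 0.0134 toe xy [ 0.6402 -0.1808] underside@toe 0.1009 F [-2.729  -0.3643 10.4685] T [ 0.1114  0.4828 -0.3149] w 0.0239
underside at ridge 0.0758 x 0.6493
b5
scene front corner flow [ 0.256 -3.218] expect/11mm [-1.657 -3.075] | side flow [ -0.524 -14.347] expect/11mm [ 0.314 -3.32 ]
lift est mm: scene 11.5 side 47.5
```

View pics/b5.png

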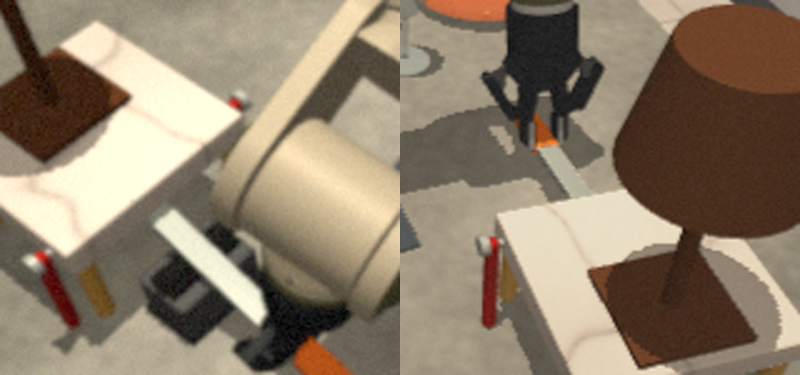

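>>> play_rows(
  travel=[
    [-0.1,0,-0.3],
    [-0.1,0,-0.15],
  ],
  rotation=[
    [-0.004,0.005,0],
    [-0.004,0.004,0],
  ],
  claw=[1,1],
)

```text
time_s: 13.08
position: [0.6617, 0.0308, 0.0437]
tool_rot: [[-0.015, 0.995, -0.097], [-0.278, -0.098, -0.956], [-0.961, 0.013, 0.278]]
ft_force: [-1.6, -2.6, 10.9]
grip_width: 0.0244
```

```bash
python3 st.py b6; python3 lift.py b6
```

```text
t 13.08 pos [0.6617 0.0308 0.0437] yaw -0.0977 toe-up 0.2779 roll 0.0125 toe xy [ 0.6402 -0.1804] underside@toe 0.1021 F [-1.6101 -2.5609 10.8893] T [ 0.1844  0.46   -0.2303] w 0.0244
underside at ridge 0.0761 x 0.6493
b6
scene front corner flow [ 0.067 -3.568] expect/11mm [-1.657 -3.075] | side flow [ -0.14  -14.918] expect/11mm [ 0.314 -3.32 ]
lift est mm: scene 12.8 side 49.4
```

View pics/b6.png

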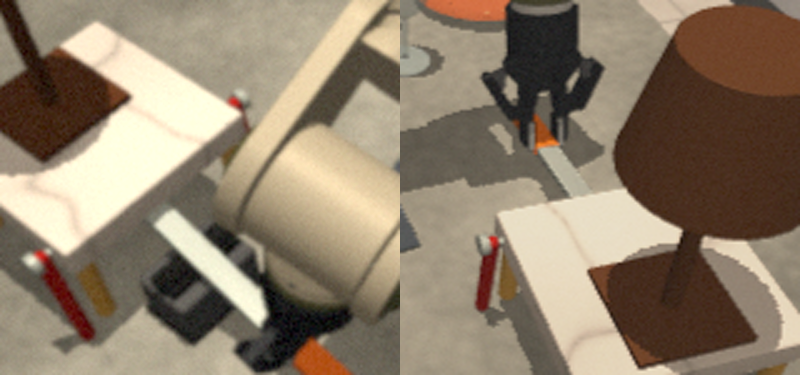

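>>> play_rows(
  travel=[
    [0,0,-0.1],
    [0,0,-0.05],
    [0,0,-0.05],
  ],
  rotation=[
    [0,0,0],
    [0,0,0],
    [0,0,0],
  ],
  claw=[1,1,1],
)

```text
time_s: 13.43
position: [0.6623, 0.0311, 0.045]
tool_rot: [[-0.012, 0.995, -0.099], [-0.279, -0.099, -0.955], [-0.96, 0.016, 0.279]]
ft_force: [-4.5, -1.8, 8.2]
grip_width: 0.0244
```

```bash
python3 st.py b7; python3 lift.py b7
```

```text
t 13.43 pos [0.6623 0.0311 0.045 ] yaw -0.0989 toe-up 0.2789 roll 0.0161 toe xy [ 0.6403 -0.18  ] underside@toe 0.1037 F [-4.5082 -1.7758  8.1516] T [ 0.1931  0.762  -0.4283] w 0.0244
underside at ridge 0.0777 x 0.6496
b7
scene front corner flow [ 0.168 -3.707] expect/11mm [-1.657 -3.075] | side flow [ -0.547 -14.882] expect/11mm [ 0.314 -3.32 ]
lift est mm: scene 13.3 side 49.3
```

View pics/b7.png

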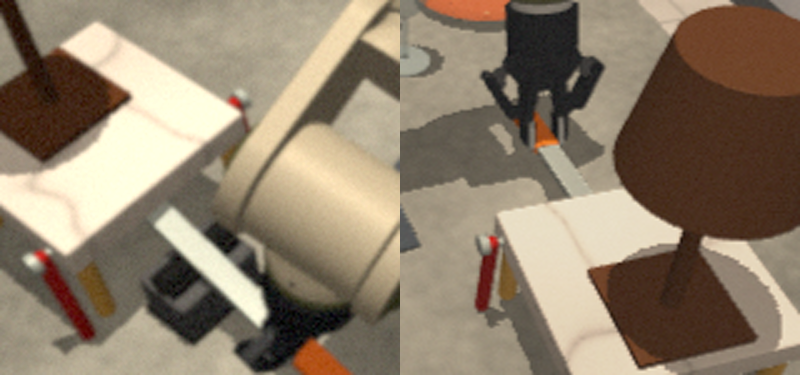

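Run:
```python
from h import *
np.set_printoptions(precision=4,suppress=True)
im=cv2.imread("pics/b7_sc.png")[195:260,140:220]; cv2.imwrite("pics/z_p7.png",cv2.resize(im,None,fx=8,fy=8,interpolation=cv2.INTER_CUBIC))
print('foot now',plane('scene',176,244,.004),'foot start',plane('scene',157,231.5,.004))
```

```text
foot now [ 0.7455 -0.1442  0.004 ] foot start [ 0.7477 -0.2047  0.004 ]
```

View pics/z_p7.png

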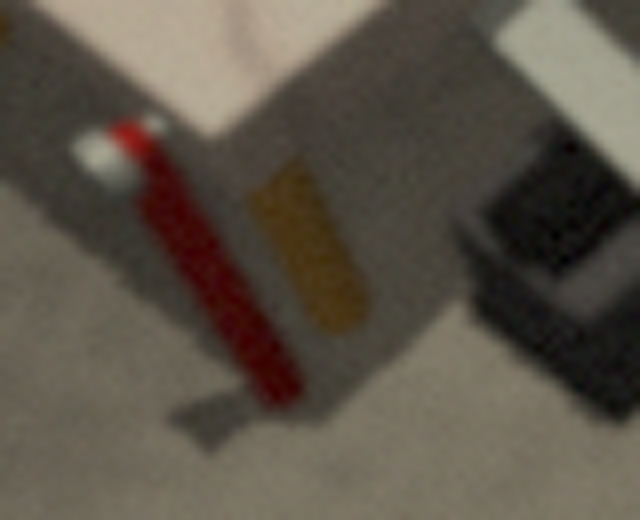

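Run:
```python
from h import *
np.set_printoptions(precision=4,suppress=True)
for z in (.1,.11): print('hinge now',plane('scene',156.5,212.5,z))
print('hinge start',plane('scene',155.5,215,.096))
print('foot center',plane('scene',140+283/8,195+393/8,.005))
```

```text
hinge now [ 0.739  -0.1707  0.1   ]
hinge now [ 0.7418 -0.1628  0.11  ]
hinge start [ 0.7434 -0.1707  0.096 ]
foot center [ 0.7467 -0.1444  0.005 ]
```

>>> play_rows(
  travel=[
    [-0.1,0,0],
    [0,0,0.05],
    [0,0,0.05],
    [0,0,0.05],
  ],
  rotation=[
    [0.004,0.004,0],
    [0.006,0,0],
    [0.006,0,0],
    [0.006,0,0],
  ],
  claw=[1,1,1,1],
)

```text
time_s: 13.87
position: [0.6621, 0.032, 0.0484]
tool_rot: [[-0.012, 0.995, -0.1], [-0.257, -0.099, -0.961], [-0.966, 0.014, 0.257]]
ft_force: [-2.3, -1.1, 3.7]
grip_width: 0.0242
```

```bash
python3 st.py b8; python3 lift.py b8
```

```text
t 13.87 pos [0.6621 0.032  0.0484] yaw -0.0995 toe-up 0.2569 roll 0.0138 toe xy [ 0.6402 -0.1804] underside@toe 0.1022 F [-2.2852 -1.1431  3.7157] T [ 0.627   0.3891 -0.2948] w 0.0242
underside at ridge 0.0783 x 0.6494
b8
scene front corner flow [ 0.178 -3.485] expect/11mm [-1.657 -3.075] | side flow [ -0.323 -13.85 ] expect/11mm [ 0.314 -3.32 ]
lift est mm: scene 12.5 side 45.9
```

View pics/b8.png

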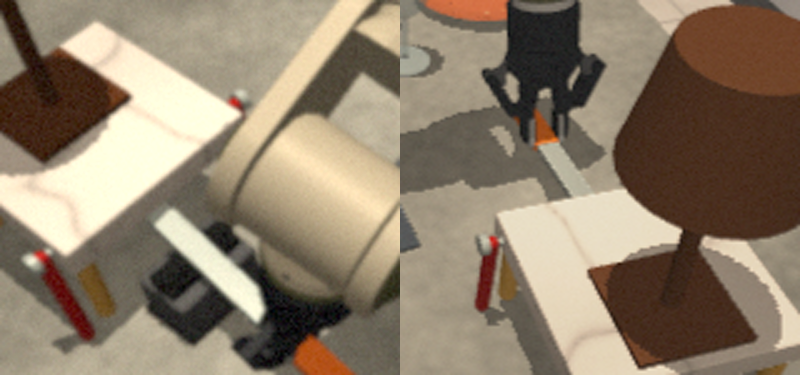

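>>> play_rows(
  travel=[
    [0,0,0.08],
    [0,0,0.1],
    [0,0,0.12],
    [0,0,0.12],
    [0,0,0.12],
    [0,0,0],
  ],
  rotation=[
    [0.01,0,0],
    [0.01,0,0],
    [0.01,0,0],
    [0.01,0,0],
    [0.01,0,0],
    [0,0,0],
  ],
  claw=[1,1,1,1,1,1],
)

```text
time_s: 14.47
position: [0.6621, 0.0332, 0.0531]
tool_rot: [[-0.012, 0.995, -0.099], [-0.202, -0.099, -0.974], [-0.979, 0.008, 0.202]]
ft_force: [-1.0, 1.7, 1.0]
grip_width: 0.0243
```

```bash
python3 st.py b9; python3 lift.py b9
```

```text
t 14.47 pos [0.6621 0.0332 0.0531] yaw -0.0993 toe-up 0.2022 roll 0.0078 toe xy [ 0.6403 -0.1821] underside@toe 0.0948 F [-1.0381  1.7308  1.0451] T [ 0.6545  0.1922 -0.1232] w 0.0243
underside at ridge 0.0759 x 0.6496
b9
scene front corner flow [ 0.516 -2.823] expect/11mm [-1.657 -3.075] | side flow [ -2.68  -10.728] expect/11mm [ 0.314 -3.32 ]
lift est mm: scene 10.1 side 35.5
```

View pics/b9.png

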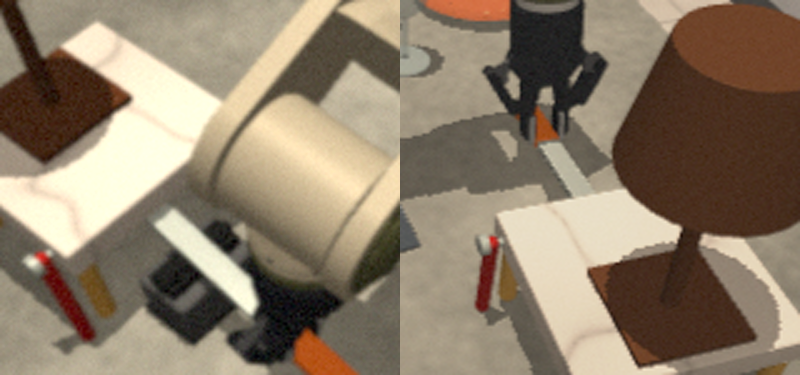

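>>> play_rows(
  travel=[
    [0,0,0.12],
    [0,0,0.12],
    [0,0,0.12],
    [0,0,0.12],
    [0,0,0.12],
    [0,0,0.12],
    [0,0,0.12],
    [0,0,0.12],
    [0,0,0],
  ],
  rotation=[
    [0.012,0,0],
    [0.012,0,0],
    [0.012,0,0],
    [0.012,0,0],
    [0.012,0,0],
    [0.012,0,0],
    [0.012,0,0],
    [0.012,0,0],
    [0,0,0],
  ],
  claw=[1,1,1,1,1,1,1,1,1],
)

```text
time_s: 15.32
position: [0.6619, 0.0334, 0.0626]
tool_rot: [[-0.013, 0.995, -0.097], [-0.099, -0.097, -0.99], [-0.995, -0.004, 0.1]]
ft_force: [-1.1, 2.1, 0.7]
grip_width: 0.0242
```

```bash
python3 st.py c1; python3 lift.py c1
```

```text
t 15.32 pos [0.6619 0.0334 0.0626] yaw -0.0975 toe-up 0.0998 roll -0.0036 toe xy [ 0.6406 -0.1854] underside@toe 0.0817 F [-1.1156  2.0852  0.7053] T [ 0.2031  0.078  -0.1336] w 0.0242
underside at ridge 0.0722 x 0.6498
c1
scene front corner flow [ 0.522 -2.636] expect/11mm [-1.657 -3.075] | side flow [-2.709 -5.812] expect/11mm [ 0.314 -3.32 ]
lift est mm: scene 9.4 side 19.3
```

View pics/c1.png

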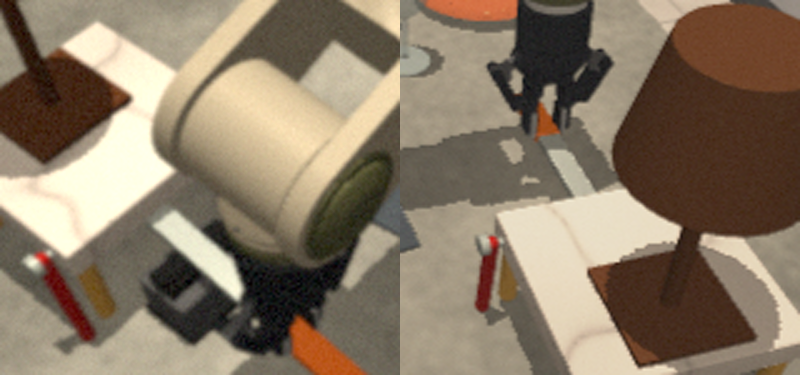

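>>> play_rows(
  travel=[
    [0,0,0.2],
    [0,0,0.2],
    [0,0,0.2],
    [0,0,0.15],
    [0,0,0],
  ],
  rotation=[
    [0.012,0,0],
    [0.012,0,0],
    [0.012,0,0],
    [0.012,0,0],
    [0,0,0],
  ],
  claw=[1,1,1,1,1],
)

```text
time_s: 15.83
position: [0.6618, 0.0336, 0.0703]
tool_rot: [[-0.014, 0.995, -0.096], [-0.048, -0.096, -0.994], [-0.999, -0.009, 0.049]]
ft_force: [-0.2, 1.4, -0.8]
grip_width: 0.0245
```

```bash
python3 st.py
```

```text
t 15.83 pos [0.6618 0.0336 0.0703] yaw -0.0963 toe-up 0.0488 roll -0.0092 toe xy [ 0.6407 -0.1862] underside@toe 0.0781 F [-0.1773  1.364  -0.7571] T [ 0.2123  0.0239 -0.036 ] w 0.0245
underside at ridge 0.0734 x 0.6498
```

>>> play_rows(
  travel=[
    [0,0,0.2],
    [0,0,0.2],
    [0,0,0.2],
    [0,0,0.2],
    [0,0,0],
  ],
  rotation=[
    [0.013,0,0],
    [0.013,-0.003,0],
    [0.013,-0.003,0],
    [0.012,-0.003,0],
    [0,0,0],
  ],
  claw=[1,1,1,1,1],
)

```text
time_s: 16.25
position: [0.6618, 0.0332, 0.0788]
tool_rot: [[-0.004, 0.995, -0.096], [0.009, -0.096, -0.995], [-1.0, -0.005, -0.008]]
ft_force: [-0.4, 1.9, -0.5]
grip_width: 0.0247
```

```bash
python3 st.py c2; python3 lift.py c2
```

```text
t 16.25 pos [0.6618 0.0332 0.0788] yaw -0.0959 toe-up -0.0084 roll -0.0050 toe xy [ 0.6406 -0.1868] underside@toe 0.0740 F [-0.4302  1.8546 -0.504 ] T [ 0.2126 -0.113  -0.0156] w 0.0247
underside at ridge 0.0748 x 0.6498
c2
scene front corner flow [ 0.528 -2.545] expect/11mm [-1.657 -3.075] | side flow [-1.039 -3.487] expect/11mm [ 0.314 -3.32 ]
lift est mm: scene 9.1 side 11.6
```

View pics/c2.png

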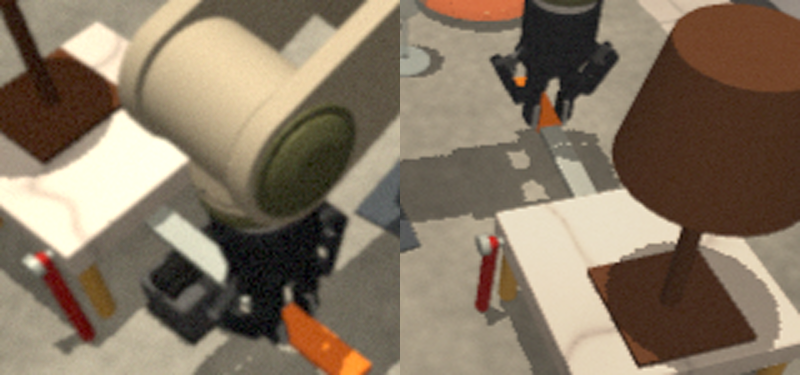

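>>> play_rows(
  travel=[
    [0,0,0.3],
    [0.1,1,0],
    [0.1,1.2,0],
    [0.15,1.5,0],
    [0.15,1.5,0],
    [0.15,1.5,0],
    [0.15,1.5,0],
    [0.15,1.5,0],
    [0,0,0],
    [0,0,0],
  ],
  rotation=[
    [0,0,0],
    [0,0,0],
    [0,0,0],
    [0,0,0],
    [0,0,0],
    [0,0,0],
    [0,0,0],
    [0,0,0],
    [0,0,0],
    [0,0,0],
  ],
  claw=[1,1,1,1,1,1,1,1,1,1],
)

```text
time_s: 17.18
position: [0.6698, 0.1459, 0.0791]
tool_rot: [[-0.009, 0.996, -0.091], [0.008, -0.091, -0.996], [-1.0, -0.01, -0.007]]
ft_force: [-0.1, -0.8, -3.2]
grip_width: 0.0245
```

```bash
python3 st.py c3; python3 lift.py c3
```

```text
t 17.18 pos [0.6698 0.1459 0.0791] yaw -0.0908 toe-up -0.0070 roll -0.0100 toe xy [ 0.6497 -0.0742] underside@toe 0.0745 F [-0.0973 -0.8398 -3.2155] T [ 0.2638 -0.0546  0.0215] w 0.0245
underside at ridge 0.0744 x 0.6482
c3
scene front corner flow [ 0.544 -2.715] expect/11mm [-1.657 -3.075] | side flow [  2.307 -27.245] expect/11mm [ 0.314 -3.32 ]
lift est mm: scene 9.7 side 90.3
```

View pics/c3.png

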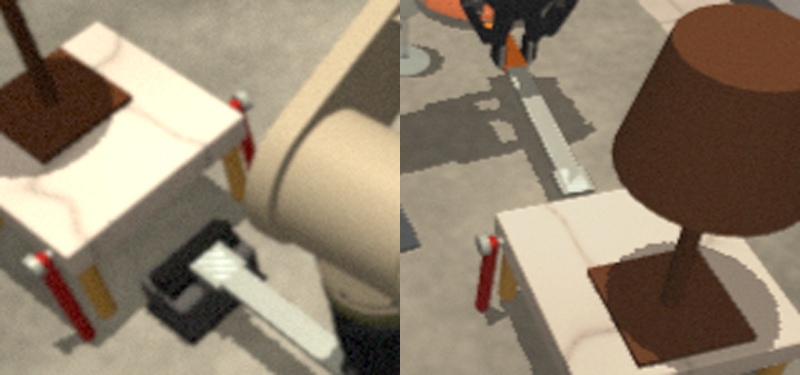

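>>> play_rows(
  travel=[
    [0,0.5,2],
    [0,0.5,3],
    [-1,0,3],
    [-2,0,1.5],
    [-2.5,0,0],
    [-2.5,0,0],
    [-2.5,0,0],
    [-2.5,0,0],
    [-2.5,0.5,0],
    [-2.5,1,0],
    [-2,1.5,0],
    [0,0,0],
  ],
  rotation=[
    [0,0,0],
    [0,0,0],
    [0,0,0.02],
    [0,0,0.02],
    [0,0,0.02],
    [0,0,0.02],
    [0,0,0.02],
    [0,0,0.02],
    [0,0,0],
    [0,0,0],
    [0,0,0],
    [0,0,0],
  ],
  claw=[1,1,1,1,1,1,1,1,1,1,1,1],
)

```text
time_s: 18.28
position: [0.4591, 0.1796, 0.1763]
tool_rot: [[-0.013, 1.0, 0.022], [0.005, 0.022, -1.0], [-1.0, -0.013, -0.006]]
ft_force: [-0.4, 0.4, -4.9]
grip_width: 0.0246
```

```bash
python3 st.py c4
```

```text
t 18.28 pos [0.4591 0.1796 0.1763] yaw 0.0216 toe-up -0.0057 roll -0.0125 toe xy [ 0.4639 -0.0413] underside@toe 0.1720 F [-0.3594  0.4472 -4.8781] T [ 0.3501  0.0161 -0.0485] w 0.0246
underside at ridge 0.1717 x 0.4650
```

View pics/c4_sc.png

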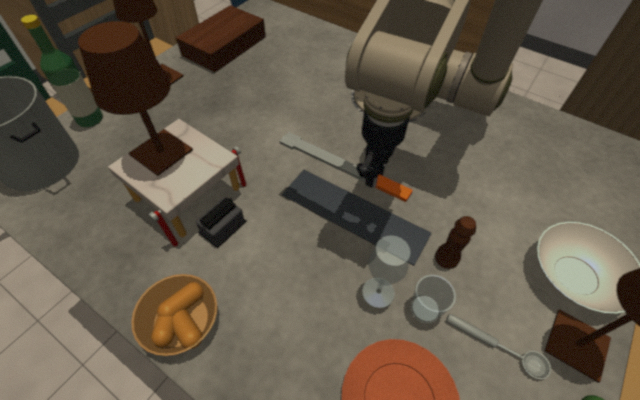

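Run:
```python
from h import *
o=env.observe();p=o['position'];d=o['tool_rot'][:,2]
for a in (-.03,0,.03,.06):
    dd=d.copy();dd[2]=a
    t=p+.221*dd+[0,0,.007];h=p-.078*dd+[0,0,.008]
    print(a,proj('scene',t),proj('side',t),proj('scene',h),proj('side',h))
im=cv2.imread("pics/c4_sc.png")[120:220,265:425]; cv2.imwrite("pics/z_c4.png",cv2.resize(im,None,fx=5,fy=5,interpolation=cv2.INTER_CUBIC))
im=cv2.imread("pics/c4_sd.png")[130:270,240:380]; cv2.imwrite("pics/z_c4s.png",cv2.resize(im,None,fx=4,fy=4,interpolation=cv2.INTER_CUBIC))
```

```text
-0.03 (np.float64(282.4768449485045), np.float64(136.5761981259658)) (np.float64(306.2728334196041), np.float64(207.99300434874345)) (np.float64(408.14816893681046), np.float64(195.6921154997811)) (np.float64(273.2847589933142), np.float64(137.0290657360952))
0 (np.float64(282.29208868015286), np.float64(134.3480536798029)) (np.float64(306.2313002139553), np.float64(205.81639367069744)) (np.float64(407.8996476931625), np.float64(196.42922690641558)) (np.float64(273.3451174731564), np.float64(137.7451388616018))
0.03 (np.float64(282.1049416790636), np.float64(132.09107720580508)) (np.float64(306.18932813723995), np.float64(203.61678328832036)) (np.float64(407.6523975626198), np.float64(197.16256820488832)) (np.float64(273.40529802624735), np.float64(138.4591011227335))
0.06 (np.float64(281.9153572391873), np.float64(129.80470543310065)) (np.float64(306.1469101963484), np.float64(201.3938067170935)) (np.float64(407.4064088180034), np.float64(197.89216824591026)) (np.float64(273.465301438177), np.float64(139.17096183946865))
```

View pics/z_c4.png

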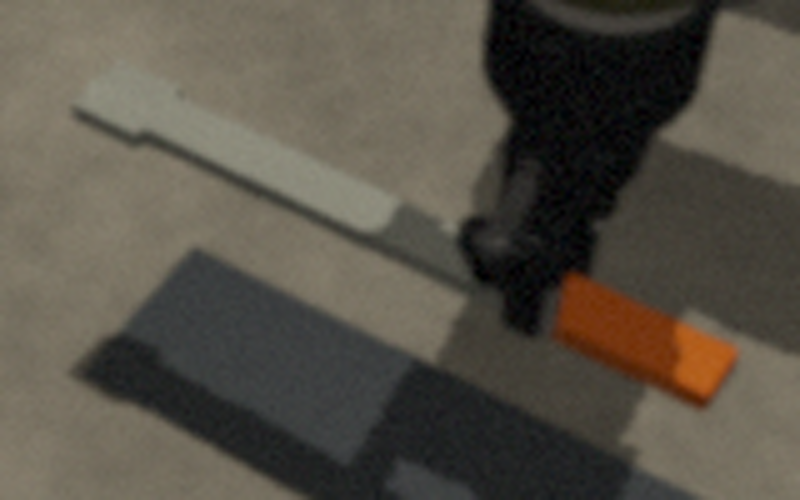

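View pics/z_c4s.png

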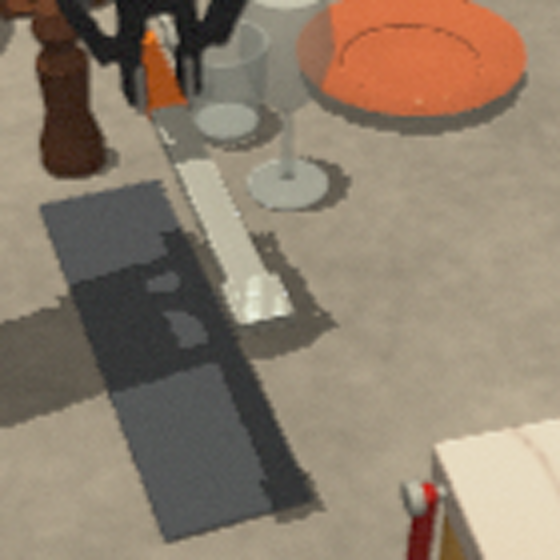

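>>> play_rows(
  travel=[
    [-1,2,0],
    [-0.9,2.2,-1],
    [0,0,-2.5],
    [0,0,-3],
    [0,0,-3],
    [0,0,-2],
    [0,0,-1],
    [0,0,0],
    [0,0,0],
  ],
  rotation=[
    [-0.01,-0.006,0.008],
    [-0.01,-0.006,0],
    [0,0,0],
    [0,0,0],
    [0,0,0],
    [0,0,0],
    [0,0,0],
    [0,0,0],
    [0,0,0],
  ],
  claw=[1,1,1,1,1,1,1,1,1],
)

```text
time_s: 19.13
position: [0.4551, 0.2176, 0.0481]
tool_rot: [[0.018, 1.0, 0.02], [-0.015, 0.02, -1.0], [-1.0, 0.018, 0.016]]
ft_force: [0.8, 0.8, -3.7]
grip_width: 0.0248
```

```bash
python3 st.py
```

```text
t 19.13 pos [0.4551 0.2176 0.0481] yaw 0.0203 toe-up 0.0156 roll 0.0179 toe xy [ 0.4595 -0.0033] underside@toe 0.0485 F [ 0.7546  0.8012 -3.6803] T [ 0.3758  0.0044 -0.026 ] w 0.0248
underside at ridge 0.0499 x 0.4612
```

Downward moves drift x and roll; correct, then go lower.

>>> play_rows(
  travel=[
    [-0.9,0.1,0],
    [-0.7,0.1,0],
    [0,0,-0.8],
    [0,0,-0.8],
    [0,0,0],
    [0,0,0],
  ],
  rotation=[
    [0,0.012,0.01],
    [0,0.008,0],
    [0,0,0],
    [0,0,0],
    [0,0,0],
    [0,0,0],
  ],
  claw=[1,1,1,1,1,1],
)

```text
time_s: 19.63
position: [0.4407, 0.2196, 0.0339]
tool_rot: [[0.004, 1.0, 0.03], [-0.014, 0.03, -0.999], [-1.0, 0.004, 0.014]]
ft_force: [-0.6, -1.2, -3.5]
grip_width: 0.0243
```

```bash
python3 st.py
python3 - <<'E'
from h import *
cv2.imwrite('pics/c5_sc.png',env.get_image('scene')[:,:,::-1][140:280,260:440].repeat(4,0).repeat(4,1))
E
```

```text
t 19.63 pos [0.4407 0.2196 0.0339] yaw 0.0302 toe-up 0.0137 roll 0.0036 toe xy [ 0.4474 -0.0013] underside@toe 0.0339 F [-0.6444 -1.2358 -3.4833] T [ 0.3515 -0.0116 -0.0333] w 0.0243
underside at ridge 0.0351 x 0.4501
```

View pics/c5_sc.png

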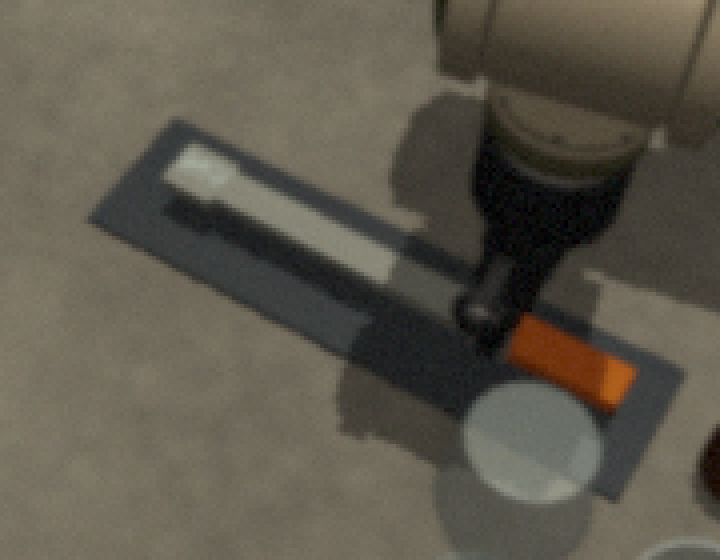

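>>> play_rows(
  travel=[
    [0,0.2,-0.6],
    [0,0,-0.6],
    [0,0,-0.4],
    [0,0,-0.2],
    [0,0,0],
  ],
  rotation=[
    [0,0,0],
    [0,0,0],
    [0,0,0],
    [0,0,0],
    [0,0,0],
  ],
  claw=[1,1,1,1,1],
)

```text
time_s: 20.1
position: [0.4411, 0.2219, 0.0141]
tool_rot: [[0.005, 1.0, 0.03], [-0.013, 0.03, -0.999], [-1.0, 0.004, 0.014]]
ft_force: [0.2, 0.6, -4.1]
grip_width: 0.0244
```

```bash
python3 st.py
```

```text
t 20.1 pos [0.4411 0.2219 0.0141] yaw 0.0304 toe-up 0.0136 roll 0.0043 toe xy [0.4478 0.0011] underside@toe 0.0141 F [ 0.1812  0.572  -4.0835] T [ 0.3513  0.0094 -0.0066] w 0.0244
underside at ridge 0.0153 x 0.4506
```

>>> play_rows(
  travel=[
    [0,0,-0.2],
    [0,0,-0.15],
    [0,0,0],
  ],
  rotation=[
    [0,0,0],
    [0,0,0],
    [0,0,0],
  ],
  claw=[1,1,1],
)

```text
time_s: 20.35
position: [0.4412, 0.2219, 0.0102]
tool_rot: [[0.005, 1.0, 0.03], [-0.013, 0.03, -0.999], [-1.0, 0.004, 0.014]]
ft_force: [0.0, -0.3, -3.8]
grip_width: 0.0247
```

```bash
python3 st.py
```

```text
t 20.35 pos [0.4412 0.2219 0.0102] yaw 0.0304 toe-up 0.0136 roll 0.0043 toe xy [0.4479 0.0011] underside@toe 0.0102 F [ 0.0298 -0.2652 -3.7502] T [ 0.2247  0.0194 -0.0079] w 0.0247
underside at ridge 0.0114 x 0.4507
```

>>> play_rows(
  travel=[
    [0,0,-0.1],
    [0,0,-0.1],
    [0,0,0],
  ],
  rotation=[
    [0,0,0],
    [0,0,0],
    [0,0,0],
  ],
  claw=[1,1,1],
)

```text
time_s: 20.6
position: [0.4414, 0.2219, 0.0093]
tool_rot: [[0.006, 1.0, 0.03], [-0.013, 0.03, -0.999], [-1.0, 0.005, 0.014]]
ft_force: [-0.6, -0.4, -4.0]
grip_width: 0.0245
```

```bash
python3 st.py
```

```text
t 20.6 pos [0.4414 0.2219 0.0093] yaw 0.0305 toe-up 0.0137 roll 0.0053 toe xy [0.4481 0.0011] underside@toe 0.0093 F [-0.6344 -0.3794 -4.0045] T [ 0.1795  0.0553 -0.0387] w 0.0245
underside at ridge 0.0106 x 0.4509
```

>>> play_rows(
  travel=[
    [0,0,-0.1],
    [0,0,-0.05],
    [0,0,0],
    [0,0,0],
    [0,0,0],
    [0,0,0],
  ],
  rotation=[
    [0,0,0],
    [0,0,0],
    [0,0,0],
    [0,0,0],
    [0,0,0],
    [0,0,0],
  ],
  claw=[1,1,2.6,3.2,4,4.5],
)

```text
time_s: 21.1
position: [0.4424, 0.222, 0.0096]
tool_rot: [[0.01, 0.999, 0.031], [-0.013, 0.031, -0.999], [-1.0, 0.009, 0.014]]
ft_force: [-0.5, -0.3, -0.8]
grip_width: 0.0452
```

```bash
python3 st.py
python3 - <<'E'
from h import *
cv2.imwrite('pics/w9.png',env.get_image('wrist')[:,:,::-1])
E
```

```text
t 21.1 pos [0.4424 0.222  0.0096] yaw 0.0310 toe-up 0.0136 roll 0.0091 toe xy [0.4493 0.0011] underside@toe 0.0096 F [-0.5232 -0.2759 -0.7762] T [-0.0174 -0.0181  0.0315] w 0.0452
underside at ridge 0.0109 x 0.4521
```

View pics/w9.png

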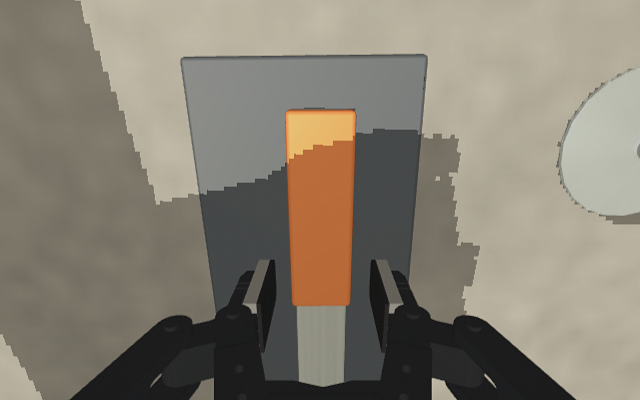

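Released; bar lies on the board. Lift away straight and check.

>>> play_rows(
  travel=[
    [0,0,1],
    [0,0,1.5],
    [0,0,3],
    [0,0,3],
    [0,0,3],
    [0,0,3],
    [0,0,3],
    [-1,-3,0],
    [-1,-3,0],
    [0,0,0],
    [0,0,0],
  ],
  rotation=[
    [0,0,0],
    [0,0,0],
    [0,0,0],
    [0,0,0],
    [0,0,0],
    [0,0,0],
    [0,0,0],
    [0,0,0],
    [0,0,0],
    [0,0,0],
    [0,0,0],
  ],
  claw=[4.5,4.5,4.5,4.5,4.5,4.5,4.5,4.5,4.5,4.5,4.5],
)

```text
time_s: 22.07
position: [0.4213, 0.1598, 0.1943]
tool_rot: [[0.014, 0.999, 0.033], [-0.014, 0.033, -0.999], [-1.0, 0.014, 0.015]]
ft_force: [0.3, -0.5, -0.2]
grip_width: 0.0448
```

```bash
python3 st.py d1; python3 lift.py d1
```

```text
t 22.07 pos [0.4213 0.1598 0.1943] yaw 0.0333 toe-up 0.0150 roll 0.0136 toe xy [ 0.4286 -0.061 ] underside@toe 0.1946 F [ 0.3408 -0.5289 -0.1668] T [ 0.0893  0.0349 -0.009 ] w 0.0448
underside at ridge 0.1950 x 0.4296
d1
scene front corner flow [ 0.52  -2.928] expect/11mm [-1.657 -3.075] | side flow [  9.494 -32.415] expect/11mm [ 0.314 -3.32 ]
lift est mm: scene 10.5 side 107.4
```

View pics/d1_sc.png

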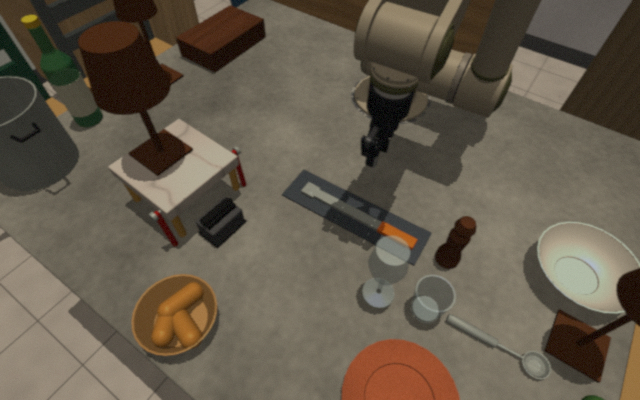

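View pics/d1_sd.png

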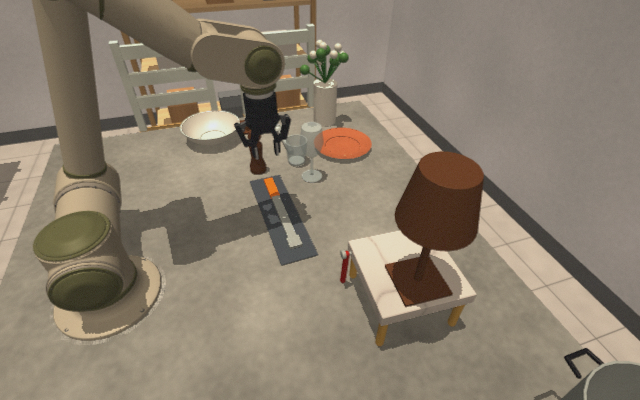

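```bash
python3 -c "
from rig import env
print(env.close_job(), env.observe()['time_s'])"
```

```text
the job is handed in; nothing more can be done
the job is handed in; nothing more can be done
```

The lamp now stands on its locked prop, the pry bar is back on the slate board, and the job is handed in at about 22 s of the 72 s allowed. The hand-in returned no verdict.

I carried the bar by its grip over the fulcrum and slid the toe roughly 55 to 60 mm in under the marble. Then I pressed the handle down in small steps until both red legs swung forward. Near the end the steps were about 1 mm, with a picture after each. I eased the weight down, drew the bar out and laid it on the board.

**Last checks**
- **Prop:** in the last pictures both legs stand forward. I judged them locked from how far the foot had swung, since the joint angle is not readable.
- **Lamp height:** the front edge is about 10.5 mm above where it started, so about 99.5 mm. This comes from the scene camera, whose readings after lowering ranged from 9.1 to 10.5 mm.
- **Peak lift:** the scene camera's highest reading was about 102 mm, under the 105 mm limit.
- **Bar:** it lies flat on the board, about 10 mm from the centre along it by tool position. The gripper is clear of everything.
- **Everything else:** the glass, tumbler, mill and fulcrum look unmoved.

**What disagreed**
- **Side camera:** it read about 10 mm off along y compared with the scene and wrist cameras. Its automatic lift tracking was also thrown off by the bar and arm, so I disregarded it.
- **Bar in the grip:** the bar probably turned slightly in the pads under load, by a few hundredths of a radian.
- **Sideways force:** up to about 6 N built up while pressing, and I eased it off with small sideways corrections.

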